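Release the sample block from the mixer and pack the transport carrier

ROBOT

A 6-joint arm with a two-finger parallel gripper is mounted at the origin on a cart in front of the work surface, level with it; the furniture and walls round the work are solid. World frame = base frame: x ahead of the robot, y to its left, z up, the work surface at z = 0. Lengths are in m, angles in rad, forces in N, time in s.
With the tool pointing down it reaches from about 0.35 to 0.875 m from the base axis. Payload 4.2 kg.
Tool frame: the origin (TCP) lies between the finger pads; the fingertips stand 14 mm ahead of it and the grasp point (between the pads) lies 5 mm behind it; z points along the fingers, y is the line along which they close (so a half turn about z gives the same grasp; the last joint's range is limited). The gripper opens to 85 mm and grips with 20 to 120 N. Pads are 22 mm wide; open, the fingers measure 114 mm over their backs; the gripper's body (76 mm by 85 mm) begins 54 mm behind the grasp point. The pads swing forward as they close: fully open they stand 13 mm farther back than shut.
Start: joints at [-1.037, 0.385, 0.008, 0, -1.194, -0.259], TCP at [0.17, -0.602, 0.245] pointing down, gripper open.
Joint ranges: [-3.14, 3.14], [-1.21, 2.06], [-1.07, 1.41], [-3.16, 2.05], [-2.99, -0.16], [-3.1, 3.1]. Speed limits (rad/s): [2.79, 2.79, 3.14, 3.14, 3.14, 3.14].

INTERFACE

Orientations are given as a unit quaternion [x, y, z, w].
In Python, from bench import ctrl, optics gives the robot as it stands.
- The arm moves only by the shell command python3 -m inch 'ROWS' [FORCE]. ROWS is JSON, one flat list of numbers, 7 for each row, row after row: the closure, from 0 (fully open) to 1 (shut), then the shift along the tool's x, y, z in mm, then the turn, a rotation vector about the tool's x, y, z in degrees. A call has 1 to 8 rows; each row shifts and turns the commanded pose from where the row before left it, along the tool's axes as they then stand; what a row does not reach is not made up. A row lasts 1/12 s, in which the tool goes at most 41.7 mm and 7.16 degrees, less where a joint would pass 70% of its speed; a pose out of reach is approached as far as the arm can. A call with a gripper value outside its range is refused whole. The fingers move at their own pace and stop on an object; FORCE is the grip in N (left out, the last holds). Time passes only in rows, so rows that do not move let the fingers close. It gives the time, the measured TCP pose, the force, the opening and the grip force at its end, in the units of the state.
- ctrl.read_state(): the state, without advancing time (a new reading comes with each control period).
- optics.read_camera(name): name is "scene" or "top" or "wrist"; returns (picture, depth): 480x640x3 uint8, blue, green, red; 480x640 float32, m along the optical axis (not along the pixel's ray), 0 where there is no reading.
- optics.get_calibration(name): a dict with "camera_matrix" (3x3 intrinsics, pixels), "R" (3x3) and "t" (3): a world point X has camera coordinates R X + t. Camera axes: x right, y down, z forward; pixel columns grow to the right and rows downward; lengths in m; the calibration is good to about 2 mm. A picture is of the moment at which its call begins: read the wrist's pose just before it. get_calibration takes no time and is no camera call; for the wrist camera it gives the pose at the moment of the call.
- ctrl.finish_job(): hands the job in; it is judged then, once.
The state is a dict: "t": time; "q": joint angles; "dq": joint speeds; "joint_efforts": joint torques, N m; "position": TCP position; "tool_rot": TCP orientation; "wrist_force": force on the tool from outside, world axes, zero at the start; "moment": the same for the moment, N m; "finger_gap": opening from 0.0 (shut) to 1.0 (fully open); "grasp_force": force on a finger pad.
Only numpy, scipy, OpenCV 4.12 (cv2) and the standard library are available. Lean on these libraries where they do the work, as an engineer would, in place of code of your own. Each camera call takes 0.05 s, during which the arm holds its last target. There are 200 camera calls.

TASK

The mixer has finished: flip its red-handled toggle clamp right over to release the blue sample block, press the yellow ejector pedal fully down so the block rises, and stand the block in the long bay of the grey carrier. Pack every green-capped bottle from the white bench pad upright in the carrier too, one to a well, and then swing the carrier's wire bail forward over them until it rests fully down in its catches. Leave the other things on the bench where they are.

Things in the scene. Friction and masses are not known exactly. Their poses are not given: they have to be found in the camera images.
- dock: white bench mixer, 70 mm high, fixed to the bench, reaching from x = -70 to 70 and y = -106 to 92 mm in its own frame. Origin: on its underside; +x away from its control panel, +y towards the ejector pedal, z up. Its flat aluminium deck (z = 70 mm) has a pocket 44 x 88 mm, centred at x = 0, y = 40 mm, that holds the sample block; the toggle clamp stands at y about -60 mm, the pedal projects beyond the +y end
- pocket (a point): centre of the mouth of the mixer's pocket, level with the deck
- clamp_handle (a joint): angle of the red clamp handle: 0 = locked (upright), 1.3 rad = thrown fully open to the mixer's -y side. The hinge axis is the mixer's x axis. It is a toggle linkage: over the first 0.05 rad the clamp pad presses harder on the block (over centre), from about 0.1 rad on the arm lifts, and at 1.2 to 1.3 the arm stands upright over its pivot (mixer y = -45 mm), its end up to 200 mm above the bench. 2 to 5 N at the grip; it stays where it is left
- handle_pivot (a point): hinge of the clamp handle: x = 0, y = -59, z = 134 mm in the mixer's frame
- handle_top (a point): top end of the clamp handle, 118 mm from its hinge; the grip is round, 18 mm in diameter, over the last 70 mm
- ejector (a joint): angle of the ejector pedal: 0 = up (at rest), 0.6 rad = fully down, where the block has risen 26 mm in its pocket and stands 27 mm proud of the deck. About 7 to 12 N on the pedal; it stays where it is left
- ejector_pivot (a point): hinge of the ejector pedal (axis along the mixer's x): x = 0, y = 100, z = 52 mm in the mixer's frame
- pedal (a point): centre of the upper face of the yellow pedal pad (36 x 30 mm), 45.5 mm from its hinge, 28 degrees above level at rest and 6 degrees below level when fully down; it goes about 26 mm down from rest to fully down
- block: blue sample block with eight red micro-tube caps, 40 (x) x 84 (y) x 50 mm high, 0.18 to 0.29 kg; origin: centre of its underside, z up. Seated in the pocket its underside is 21 mm above the bench and its top almost level with the deck (1 mm proud), under the clamp's rubber pad; grip it across the 40 mm
- carrier: grey transport carrier, 60 (x) x 258 (y) mm, fixed to the bench; origin: centre of its underside. Along y it has one long bay (at the +y end) and three square wells. End plates 6 mm thick at y = +-126 mm, 84 mm high (99 mm at the catches). The bail is hinged at the back (+x)
- bay (a point): centre of the floor of the long bay (46 x 90 mm inside, floor 33 mm above the bench, walls 17 mm above that floor)
- well_0 (a point): centre of the floor of a bottle well, 46 x 46 mm inside, floor 8 mm above the bench, walls 22 mm above that floor
- well_1 (a point): as well_0; the wells are 52 mm apart along the carrier's y
- well_2 (a point): as well_0
- bail (a joint): angle of the wire bail: 0 = closed, its rod down in the catches over the bottle caps and the block; about 1.45 to 1.8 = open, swung to the back; stays where it is left (about 1 to 2 N at the rod)
- bail_rod (a point): middle of the bail's rod (along the carrier's y, 265 mm long, 7 mm thick, black sleeve 13 mm thick in the middle 90 mm); closed it lies over the middle of the carrier, 91 mm above the bench; 47.5 mm from the hinge axis. The caps and the block's top are 83 mm above the bench when packed
- bail_hinge (a point): middle of the bail's hinge axis (along the carrier's y), 36 mm behind the carrier's middle, 60 mm above the bench
- bench_pad: white absorbent pad with a blue border, 170 (x) x 210 (y) x 2 mm, fixed to the bench, on which the bottles stand; origin: centre of its underside. Behind it (beyond world x = 0.57 m) stand the fixed analysers, 85 mm high at the front, 110 mm farther back
- bottle_0: white reagent bottle with a green cap, or None if there are fewer: body 40 mm in diameter up to a height of 64 mm, cap 24 mm in diameter up to 75 mm; 0.125 kg with a heavy bottom; origin: centre of its underside, z up. Grip it round the body
- bottle_1: white reagent bottle with a green cap, or None if there are fewer: body 40 mm in diameter up to a height of 64 mm, cap 24 mm in diameter up to 75 mm; 0.125 kg with a heavy bottom; origin: centre of its underside, z up. Grip it round the body
- bottle_2: white reagent bottle with a green cap, or None if there are fewer: body 40 mm in diameter up to a height of 64 mm, cap 24 mm in diameter up to 75 mm; 0.125 kg with a heavy bottom; origin: centre of its underside, z up. Grip it round the body
- blood_rack: clear rack of red micro-tubes, 85 x 122 x 49 mm, at the left end of the bench: a bystander
- timer: white bench timer 51 x 64 x 57 mm with a blue knob, at the right of the bench: a bystander
Not all that is in view belongs to the job. Leave any turquoise look-alike of the bottle_2 alone.

How it is judged:
On the way, in this order (a step that is already met when the one before it is completed fails the run):
1. the toggle clamp is flipped over and open (value of joint clamp_handle above 1 rad), for 0.2 s.
2. the ejector pedal is pressed down and the block stands raised in its pocket (value of joint ejector above 0.5 rad and z of block in the frame of pocket above -0.032 m and horizontal distance between block and pocket below 0.01 m), for 0.2 s.
3. the block stands in the bay and every bottle in a well (horizontal distance between block and bay below 0.008 m and z of block in the frame of bay between -0.004 and 0.004 m and angle between block's own z axis and vertical below 0.08 rad and (horizontal distance between bottle_0 and well_0 below 0.01 m or horizontal distance between bottle_0 and well_1 below 0.01 m or horizontal distance between bottle_0 and well_2 below 0.01 m) and z of bottle_0 in the frame of carrier between 0.003 and 0.013 m and angle between each of bottle_0, bottle_1, bottle_2's own z axis and vertical below 0.12 rad and (horizontal distance between bottle_1 and well_0 below 0.01 m or horizontal distance between bottle_1 and well_1 below 0.01 m or horizontal distance between bottle_1 and well_2 below 0.01 m) and z of bottle_1 in the frame of carrier between 0.003 and 0.013 m and (horizontal distance between bottle_2 and well_0 below 0.01 m or horizontal distance between bottle_2 and well_1 below 0.01 m or horizontal distance between bottle_2 and well_2 below 0.01 m) and z of bottle_2 in the frame of carrier between 0.003 and 0.013 m), for 0.2 s.
At the end, for the whole second after the job is handed in: The bail is down in its catches (within 0.08 rad), the block stands on the floor of the long bay (within 8 mm sideways and 4 mm in height, upright), every bottle present stands upright on the floor of a well (within 10 mm sideways, 5 mm in height), and all are at rest (all of step 3 and value of joint bail below 0.08 rad and linear speed of each of bottle_0, bottle_1, bottle_2, block below 0.02 m/s); the robot touches nothing.
It fails at once if the blood rack or the timer is pushed about (distance of any of blood_rack, timer from where it was at the start of the episode above 0.03 m).
Of bottle_0, bottle_1, bottle_2 only 2 to 3 are there at a start; the rules pass over those that are not, and their reading is None.
At some moment in a run one of bottle_0, bottle_1, bottle_2 may be knocked a few centimetres aside while the robot is not near it.
Once in a run the grip may slacken for a moment while it holds something.
It also fails if it takes over 210 s, if anything falls off the work surface, if the arm or the gripper's body presses on something with over 40 N, if the wrist force passes 120 N, or if a joint passes its speed limit or range.

## Working session

There is one attempt and no reset: what is moved stays moved. The work goes in short steps, Python scripts to look and compute and a shell command to move; the robot and the scene stay as the last step left them, time stands still between calls to the robot, and variables do not carry over. Pictures are saved under pics/ and viewed, at most 18 in all, crops included, and the job is handed in when it is done.

```bash
ls; mkdir -p pics; cat > h.py <<'E'
import numpy as np, cv2
from bench import ctrl, optics
from scipy.spatial.transform import Rotation as Ro
def snap(n,f=None):
    K=optics.get_calibration(n); im,d=optics.read_camera(n)
    if f: cv2.imwrite('pics/'+f,im)
    return im,d,np.array(K['camera_matrix']),np.array(K['R']),np.array(K['t'])
def world(d,K,R,t):
    v,u=np.mgrid[:480,:640]
    p=np.stack([(u-K[0,2])/K[0,0]*d,(v-K[1,2])/K[1,1]*d,d],-1)
    W=(p-t)@R; W[d<=0]=np.nan
    return W
def ray(u,v,z,K,R,t):
    c=-R.T@t; r=R.T@np.array([(u-K[0,2])/K[0,0],(v-K[1,2])/K[1,1],1]); return c+r*(z-c[2])/r[2]
def proj(X,K,R,t):
    p=K@(R@np.array(X)+t); return p[:2]/p[2]
E
python3 - <<'E'
from h import *
s=ctrl.read_state(); print(s)
for n in('scene','top'):
    im,d,K,R,t=snap(n,n+'1.png'); np.savez(n+'1.npz',im=im,d=d,K=K,R=R,t=t); print(n,K,R,-R.T@t)
E
```

```text
pics
{'t': 0.0, 'q': array([-1.03739160e+00,  3.85558660e-01,  6.63327815e-03, -5.02131882e-04,
       -1.19397765e+00, -2.58593491e-01]), 'dq': array([ 1.26579389e-03,  1.70131566e-03, -2.83038913e-05,  2.45818127e-04,
        1.63748346e-03, -1.25711096e-03]), 'joint_efforts': array([-7.50794379e-05, -3.92283261e+01,  1.88401705e+01,  4.18618217e+00,
       -4.59046409e-03,  1.01715943e-05]), 'position': array([ 0.16947403, -0.60101786,  0.24422272]), 'tool_rot': array([-1.36881812e-01,  9.90586799e-01,  1.06184648e-03, -1.91014852e-04]), 'wrist_force': array([ 0.35358139, -0.47466418,  0.35479652]), 'moment': array([ 0.02052991, -0.00845215, -0.03680099]), 'grasp_force': 0.0, 'finger_gap': 0.9968076048217702}
scene [[510.10978945   0.         319.88347843]
 [  0.         510.10978945 238.14975793]
 [  0.           0.           1.        ]] [[-0.80764257 -0.58930691 -0.02075689]
 [-0.42724189  0.60906908 -0.66820597]
 [ 0.40642078 -0.53080338 -0.74368671]] [-0.17993965  0.85805212  1.38453762]
top [[489.19062196   0.         315.69466727]
 [  0.         489.19062196 244.49721607]
 [  0.           0.           1.        ]] [[-0.02644946 -0.99961262  0.00866181]
 [-0.98333616  0.02445781 -0.18014387]
 [ 0.17986223 -0.01328217 -0.98360214]] [0.19154331 0.00191297 1.84631648]
```

View pics/top1.png

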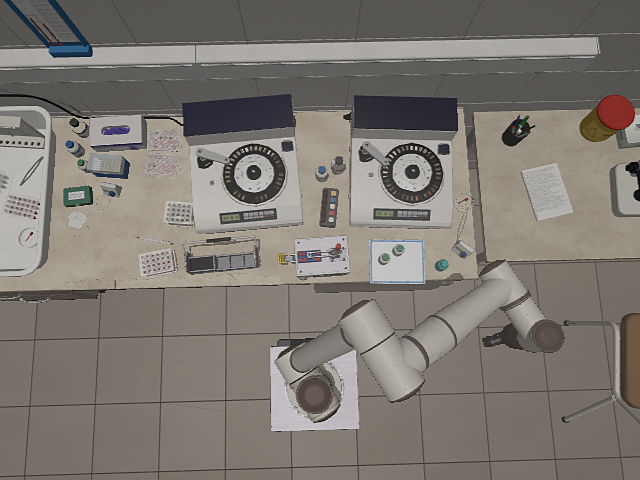

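View pics/scene1.png

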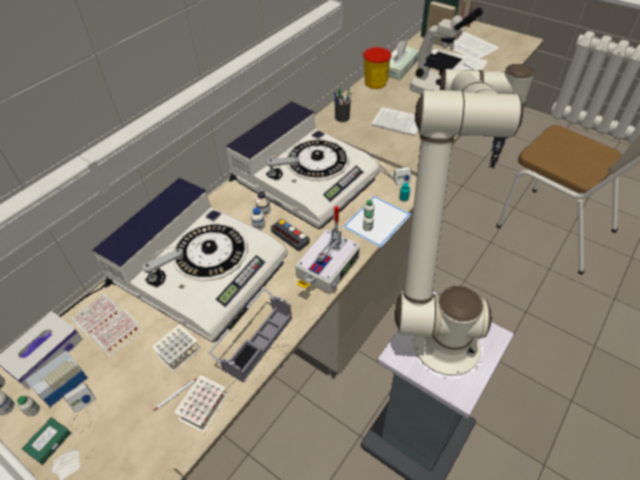

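The top view shows the carrier at about (222,257) and the mixer at (322,257), with its pedal to the left at (283,258). The pad is at (397,262) with two green-capped bottles at (385,259) and (398,250). The turquoise decoy is at (441,265), and the timer is near (463,248).

```bash
python3 - <<'E'
from h import *
a=np.load('top1.npz'); im,d,K,R,t=[a[k] for k in('im','d','K','R','t')]
W=world(d,K,R,t); hsv=cv2.cvtColor(im,cv2.COLOR_BGR2HSV)
for n,z,pts in [('dock deck',.07,[(296,238),(347,237),(348,273),(296,274)]),('pedal',.07,[(283,258)]),('handle',.2,[(338,246)]),('bottles',.075,[(385,258),(398,250)]),('decoy',.07,[(441,265)]),('carrier',.085,[(187,245),(187,273),(257,240),(259,268)]),('pad',0,[(370,240),(423,240),(425,282),(371,283)]),('timer',.05,[(463,248)])]:
    for p in pts: print(n,p,ray(*p,z,K,R,t).round(3), W[p[1],p[0]].round(3))
c=im[220:300,170:480]; cv2.imwrite('pics/topcrop.png',cv2.resize(c,None,fx=2.58,fy=2.58,interpolation=cv2.INTER_CUBIC))
s=np.load('scene1.npz')['im'][180:400,190:430]; cv2.imwrite('pics/scrop.png',cv2.resize(s,None,fx=2.7,fy=2.7,interpolation=cv2.INTER_CUBIC))
E
```

```text
dock deck (296, 238) [0.543 0.05  0.07 ] [0.555 0.052 0.007]
dock deck (347, 237) [ 0.542 -0.139  0.07 ] [ 0.557 -0.145 -0.01 ]
dock deck (348, 273) [ 0.408 -0.137  0.07 ] [ 0.411 -0.14   0.04 ]
dock deck (296, 274) [0.409 0.053 0.07 ] [0.409 0.053 0.065]
pedal (283, 258) [0.469 0.099 0.07 ] [0.469 0.099 0.07 ]
handle (338, 246) [ 0.485 -0.096  0.2  ] [ 0.476 -0.093  0.255]
bottles (385, 258) [ 0.459 -0.275  0.075] [ 0.459 -0.275  0.074]
bottles (398, 250) [ 0.487 -0.324  0.075] [ 0.486 -0.323  0.08 ]
decoy (441, 265) [ 0.428 -0.48   0.07 ] [ 0.429 -0.481  0.065]
carrier (187, 245) [0.523 0.448 0.085] [ 0.54   0.47  -0.002]
carrier (187, 273) [0.421 0.446 0.085] [ 0.433  0.469 -0.009]
carrier (257, 240) [0.536 0.193 0.085] [0.552 0.202 0.002]
carrier (259, 268) [0.432 0.186 0.085] [ 0.444  0.195 -0.003]
pad (370, 240) [ 0.542 -0.232  0.   ] [ 0.541 -0.232  0.002]
pad (423, 240) [ 0.536 -0.437  0.   ] [ 0.538 -0.438 -0.007]
pad (425, 282) [ 0.374 -0.434  0.   ] [ 0.399 -0.493 -0.252]
pad (371, 283) [ 0.376 -0.228  0.   ] [ 0.376 -0.228  0.003]
timer (463, 248) [ 0.493 -0.573  0.05 ] [ 0.492 -0.571  0.054]
```

View pics/topcrop.png

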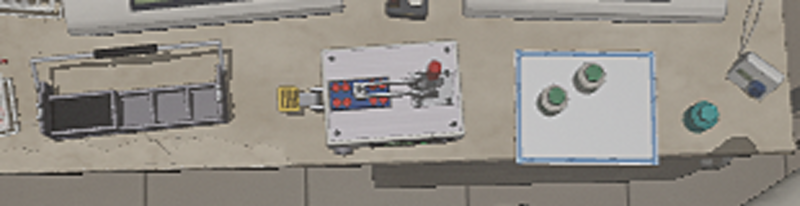

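```bash
cat >> h.py <<'E'
def go(p,yaw=None,n=None):
    """print tool-frame shift (mm) and turn (deg) to reach world p; yaw = world angle of tool y axis from world +y (deg), pointing down"""
    s=ctrl.read_state(); T=Ro.from_quat(s['tool_rot'])
    sh=T.inv().apply(np.array(p)-s['position'])*1000
    rv=np.zeros(3)
    if yaw is not None:
        tgt=Ro.from_euler('z',yaw,degrees=True)*Ro.from_quat([0,1,0,0]); rv=(T.inv()*tgt).as_rotvec(degrees=True)
    n1=max(np.linalg.norm(sh)/41,np.linalg.norm(rv)/7.1)
    print('shift',sh.round(1),'turn',rv.round(2),'rows>=',round(n1,2),'pos',s['position'].round(4),'t',round(s['t'],1))
E
python3 - <<'E'
from h import *
s=ctrl.read_state();T=Ro.from_quat(s['tool_rot']).as_matrix()
c=optics.get_calibration('wrist');R=np.array(c['R']);t=np.array(c['t'])
print(np.array(c['camera_matrix']),(T.T@(-R.T@t-s['position'])).round(4)); print((R@T).round(3))
go([.42,-.03,.42],0)
E
python3 -m inch '[0,0,0,-35,0,0,5.2, 0,0,0,-35,0,0,5.2, 0,0,0,-35,0,0,5.2, 0,0,0,-35,0,0,0]'
python3 -c "
from h import *
go([.42,-.03,.42],0)"
```

```text
[[377.49528147   0.         325.13887016]
 [  0.         377.49528147 244.64100542]
 [  0.           0.           1.        ]] [ 0.0769 -0.0003 -0.1274]
[[-0.001  1.     0.001]
 [-0.954 -0.001 -0.3  ]
 [-0.3   -0.001  0.954]]
shift [-396.   482.1 -174.8] turn [ 0.11 -0.02 15.74] rows>= 15.8 pos [ 0.1695 -0.6011  0.2443] t 0.1
t: 0.43
position: [0.1694, -0.6011, 0.3864]
tool_rot: [0.0, 1.0, 0.001, -0.0]
wrist_force: [-0.3, -1.1, 0.3]
finger_gap: 0.998
grasp_force: 0.0
shift [-250.2  571.3  -33.1] turn [ 0.07 -0.03 -0.03] rows>= 15.23 pos [ 0.1694 -0.6011  0.3864] t 0.4
```

```bash
python3 -m inch '[0,-15.6,35.7,-2,0,0,0,0,-15.6,35.7,-2,0,0,0,0,-15.6,35.7,-2,0,0,0,0,-15.6,35.7,-2,0,0,0,0,-15.6,35.7,-2,0,0,0,0,-15.6,35.7,-2,0,0,0,0,-15.6,35.7,-2,0,0,0,0,-15.6,35.7,-2,0,0,0]'
python3 -m inch '[0,-15.6,35.7,-2,0,0,0,0,-15.6,35.7,-2,0,0,0,0,-15.6,35.7,-2,0,0,0,0,-15.6,35.7,-2,0,0,0,0,-15.6,35.7,-2,0,0,0,0,-15.6,35.7,-2,0,0,0,0,-15.6,35.7,-2,0,0,0,0,-15.6,35.7,-2,0,0,0]'
python3 - <<'E'
from h import *
go([.42,-.03,.42],0)
im,d,K,R,t=snap('wrist','w1.png'); np.savez('w1.npz',im=im,d=d,K=K,R=R,t=t)
E
```

```text
t: 1.1
position: [0.2937, -0.3137, 0.4011]
tool_rot: [-0.001, 1.0, 0.0, -0.0]
wrist_force: [0.7, 0.7, 0.3]
finger_gap: 0.999
grasp_force: 0.0
t: 1.77
position: [0.4176, -0.0277, 0.4174]
tool_rot: [-0.002, 1.0, 0.0, 0.0]
wrist_force: [1.2, -1.1, -0.4]
finger_gap: 1.002
grasp_force: 0.0
shift [-2.4 -2.3 -2.6] turn [0.02 0.01 0.18] rows>= 0.1 pos [ 0.4176 -0.0277  0.4174] t 1.8
```

View pics/w1.png

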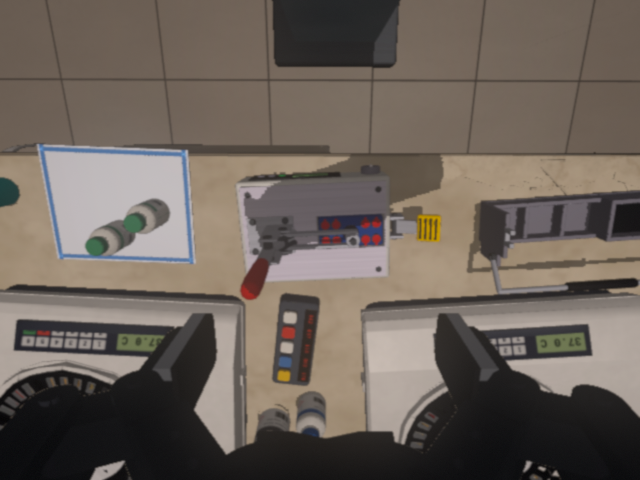

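The wrist view has world +y to the right. The deck spans (240–389,175–280), the handle tip is at (250,290), and the pedal is at (428,228). The carrier starts at x=480. The two bottles have caps at (96,245) and (133,223).

```bash
cat >> h.py <<'E'
def rect(P):
    r=cv2.minAreaRect((P[:,:2]*1000).astype(np.float32)); return r
def rng(hsv,h0,h1,s0,v0): return cv2.inRange(hsv,(h0,s0,v0),(h1,255,255))>0
E
python3 - <<'E'
from h import *
a=np.load('w1.npz'); im,d,K,R,t=[a[k] for k in('im','d','K','R','t')]
W=world(d,K,R,t); hsv=cv2.cvtColor(im,cv2.COLOR_BGR2HSV)
reg=np.zeros((480,640),bool); reg[160:290,225:400]=1
m=reg&(abs(W[...,2]-.07)<.006); m=cv2.morphologyEx(m.astype('u1'),cv2.MORPH_OPEN,np.ones((3,3)))>0
P=W[m];print('deck',len(P),rect(P),np.median(P[:,2]))
def rep(n,m):
    k,l,st,c=cv2.connectedComponentsWithStats(m.astype('u1'))
    for i in range(1,k):
        if st[i,4]>30:
            P=W[l==i];P=P[~np.isnan(P[:,0])]; print(n,c[i].round(1),st[i],'med',np.median(P,0).round(4),'min',P.min(0).round(3),'max',P.max(0).round(3))
up=np.zeros_like(reg);up[150:310]=1
rep('yellow',rng(hsv,20,35,150,120)&up)
rep('red',(rng(hsv,0,8,150,60)|rng(hsv,172,180,150,60))&up)
rep('green',rng(hsv,55,85,100,40)&up)
rep('blue',rng(hsv,105,130,120,40)&up)
# pad rectangle via blue border
m=rng(hsv,95,115,80,100)&up; m[:,210:]=0; P=[ray(u,v,.002,K,R,t) for v,u in np.argwhere(m)]; print('pad',rect(np.array(P)))
# carrier: pixels z .025..0.1
m=up&(W[...,2]>.02)&(W[...,2]<.105); m[:,:475]=0; P=W[m]; print('car',P.min(0),P.max(0),rect(P[(P[:,0]<.51)]))
E
```

```text
deck 11172 ((474.32293701171875, -41.027931213378906), (136.31448364257812, 193.89517211914062), 2.856008768081665) 0.06885916824852685
yellow [428.6 227.4] [417 214  24  28 511] med [0.4661 0.1053 0.0723] min [ 0.449  0.091 -0.001] max [0.485 0.12  0.078]
red [365.2 223.4] [362 219   8   9  45] med [0.4609 0.0232 0.0717] min [0.455 0.019 0.07 ] max [0.466 0.028 0.074]
red [375.7 223. ] [372 219   8   8  47] med [0.4606 0.037  0.0716] min [0.456 0.032 0.07 ] max [0.465 0.042 0.073]
red [335.7 224.3] [333 221   6   7  32] med [ 0.4623 -0.0143  0.0718] min [ 0.458 -0.018  0.07 ] max [ 0.466 -0.012  0.074]
red [365.3 239.2] [362 235   8  10  56] med [0.482  0.024  0.0714] min [0.477 0.02  0.07 ] max [0.489 0.029 0.074]
red [375.9 238.7] [372 235   9  10  55] med [0.4811 0.0383 0.0719] min [0.476 0.033 0.069] max [0.489 0.043 0.073]
red [325.5 239.6] [323 237   6   6  34] med [ 0.4835 -0.0278  0.0718] min [ 0.479 -0.031  0.07 ] max [ 0.487 -0.025  0.074]
red [249.  290.6] [241 282  17  17 222] med [ 0.4755 -0.0932  0.2479] min [ 0.469 -0.101  0.244] max [ 0.483 -0.087  0.251]
green [ 93.7 247.1] [ 87 240  14  15 156] med [ 0.4929 -0.3306  0.076 ] min [ 0.483 -0.34   0.073] max [ 0.502 -0.321  0.078]
blue [369.4 230.5] [357 226  25  10 134] med [0.4715 0.0301 0.0696] min [0.465 0.013 0.067] max [0.477 0.045 0.072]
pad ((453.92742919921875, -329.0049133300781), (202.936279296875, 166.75965881347656), 88.2322769165039)
car [0.43010716 0.18329355 0.02000515] [0.59375003 0.4180467  0.09918866] ((466.0677490234375, 302.6545104980469), (65.49397277832031, 221.2385711669922), 6.138079643249512)
```

```bash
python3 -m inch '[1,-15,-5.5,29,0,0,0,1,-15,-5.5,29,0,0,0,1,-15,-5.5,29,0,0,0,1,-15,-5.5,29,0,0,0,1,0,0,0,0,0,0,1,0,0,30,0,0,0,1,0,0,28,0,0,0,1,0,0,0,0,0,0]' 40
python3 -m inch '[1,0,-8,0,0,0,0,1,0,-8,0,0,0,0,1,0,-8,0,0,0,0,1,0,-8,0,0,0,0,1,0,-8,1,0,0,0,1,0,-8,1,0,0,0,1,0,0,0,0,0,0]'
python3 - <<'E'
from h import *
go([.477,-.098,.241],0)
im,d,K,R,t=snap('wrist','w2.png')
E
```

```text
t: 2.48
position: [0.4744, -0.0517, 0.2389]
tool_rot: [-0.001, 1.0, -0.0, -0.005]
wrist_force: [-1.0, 0.8, -0.3]
finger_gap: 0.0
grasp_force: 0.0
t: 3.07
position: [0.4778, -0.1009, 0.2415]
tool_rot: [-0.0, 1.0, -0.0, 0.0]
wrist_force: [0.1, -0.5, -0.3]
finger_gap: 0.0
grasp_force: 0.0
shift [0.8 2.9 0.5] turn [-0.01  0.01  0.04] rows>= 0.08 pos [ 0.4778 -0.1009  0.2415] t 3.1
```

View pics/w2.png

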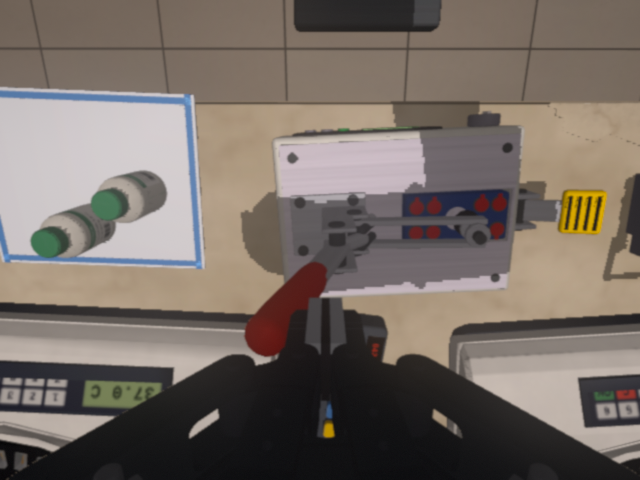

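The clamp arm has lifted and the red tip, at (265,335), is leaning to −y. I'll continue along the arc.

```bash
python3 -m inch '[1,0,-10,3,0,0,0,1,0,-10,4,0,0,0,1,0,-9,5,0,0,0,1,0,-8,6,0,0,0,1,0,-7,6,0,0,0,1,0,-7,7,0,0,0,1,0,-6,7,0,0,0,1,0,-6,8,0,0,0]'
python3 -m inch '[1,0,-5,7,0,0,0,1,0,-4,6,0,0,0,1,0,-3,5,0,0,0,1,0,0,0,0,0,0]'
python3 - <<'E'
from h import *
go([.477,-.17,.182],0)
im,d,K,R,t=snap('wrist','w3.png')
W=world(d,K,R,t);hsv=cv2.cvtColor(im,cv2.COLOR_BGR2HSV)
m=(rng(hsv,0,8,150,60)|rng(hsv,172,180,150,60))
k,l,st,c=cv2.connectedComponentsWithStats(m.astype('u1'))
for i in range(1,k):
    if st[i,4]>100: P=W[l==i]; print(st[i],np.nanmin(P,0).round(3),np.nanmax(P,0).round(3))
E
```

```text
t: 3.78
position: [0.4784, -0.1633, 0.1946]
tool_rot: [-0.001, 1.0, -0.0, 0.0]
wrist_force: [1.1, 1.6, 3.1]
finger_gap: 0.003
grasp_force: 1.0
t: 4.12
position: [0.4777, -0.173, 0.1792]
tool_rot: [-0.001, 1.0, 0.001, -0.001]
wrist_force: [-5.3, 12.7, 18.0]
finger_gap: 0.0
grasp_force: 10.3
shift [ 0.7  3.  -2.8] turn [ 0.16 -0.07  0.16] rows>= 0.1 pos [ 0.4777 -0.173   0.1792] t 4.1
[622 213  18  21 257] [0.453 0.018 0.07 ] [0.467 0.029 0.074]
[562 215  18  21 256] [ 0.455 -0.02   0.07 ] [ 0.469 -0.009  0.073]
[541 216  18  21 253] [ 0.455 -0.034  0.07 ] [ 0.469 -0.023  0.073]
[615 248  19  20 245] [0.477 0.019 0.068] [0.491 0.03  0.073]
[537 251  17  21 235] [ 0.468 -0.068  0.069] [ 0.493 -0.023  0.136]
[558 250  17  20 232] [ 0.478 -0.019  0.069] [ 0.492 -0.008  0.073]
[ 315  287   93   40 1820] [ 0.467 -0.178  0.145] [ 0.487 -0.136  0.183]
[ 248  297   61   49 1702] [ 0.47  -0.206  0.155] [ 0.49  -0.181  0.173]
```

View pics/w3.png

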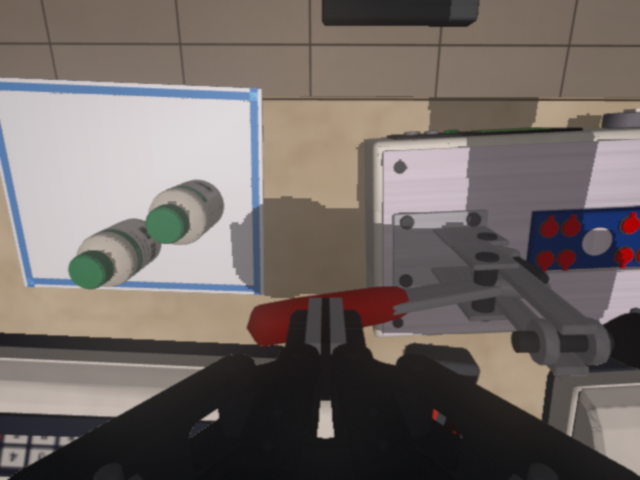

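The handle is lying fully over and the clamp arm stands upright off the block. Next is the pedal.

```bash
python3 -m inch '[1,0,0,-40,0,0,0,1,0,0,-40,0,0,0,1,0,0,-40,0,0,0,1,2,40,0,0,0,0,1,2,40,0,0,0,0,1,2,40,0,0,0,0,1,2,40,0,0,0,0,1,2,40,0,0,0,0]'
python3 -m inch '[1,0,40,0,0,0,0,1,0,40,0,0,0,0,1,0,0,0,0,0,0]'
python3 - <<'E'
from h import *
go([.467,.109,.1],0)
im,d,K,R,t=snap('wrist'); W=world(d,K,R,t);hsv=cv2.cvtColor(im,cv2.COLOR_BGR2HSV)
m=rng(hsv,20,35,150,120); m[320:]=0; P=W[m]; P=P[abs(P[:,2]-.07)<.02];print(len(P),np.median(P,0),P.min(0),P.max(0))
E
```

```text
t: 4.83
position: [0.4663, 0.0266, 0.2964]
tool_rot: [-0.001, 1.0, -0.0, -0.001]
wrist_force: [0.4, 0.3, -0.5]
finger_gap: -0.006
grasp_force: 0.0
t: 5.08
position: [0.4669, 0.1102, 0.2961]
tool_rot: [-0.005, 1.0, -0.0, -0.001]
wrist_force: [0.9, 0.1, 0.1]
finger_gap: -0.003
grasp_force: 0.0
shift [ -0.4  -1.1 196.1] turn [-0.01 -0.09  0.52] rows>= 4.78 pos [0.4669 0.1102 0.2961] t 5.1
404 [0.46323734 0.1101875  0.07375599] [0.44982445 0.09206791 0.06564687] [0.48356899 0.119906   0.07759623]
```

```bash
python3 -m inch '[1,0,0,40,0,0,0,1,0,0,40,0,0,0,1,0,0,40,0,0,0,1,0,0,40,0,0,0,1,0,0,30,0,0,0,1,0,0,10,0,0,0,1,0,0,5,0,0,0,1,0,0,5,0,0,0]'
python3 -m inch '[1,0,0,5,0,0,0,1,0,0,5,0,0,0,1,0,0,5,0,0,0,1,0,0,5,0,0,0,1,0,0,5,0,0,0,1,0,0,2,0,0,0,1,0,0,1,0,0,0,1,0,0,0,0,0,0]'
python3 - <<'E'
from h import *
go([.467,.11,.058],0)
im,d,K,R,t=snap('wrist','w4.png')
im,d,K,R,t=snap('top'); W=world(d,K,R,t); 
P=W[248:262,296:318]; print('block top z',np.nanmedian(P[...,2]))
print(ctrl.read_state()['wrist_force'])
E
```

```text
t: 5.8
position: [0.4663, 0.1038, 0.0867]
tool_rot: [-0.001, 1.0, -0.001, -0.002]
wrist_force: [-5.4, 0.5, 8.8]
finger_gap: 0.007
grasp_force: 3.8
t: 6.47
position: [0.4686, 0.1064, 0.063]
tool_rot: [-0.002, 1.0, 0.001, 0.002]
wrist_force: [-8.5, 4.4, 20.5]
finger_gap: -0.0
grasp_force: 10.6
shift [1.6 3.6 5. ] turn [0.12 0.21 0.19] rows>= 0.15 pos [0.4686 0.1064 0.063 ] t 6.5
block top z 0.09614780580428425
[-9.46653688  5.60124887 19.83345312]
```

View pics/w4.png

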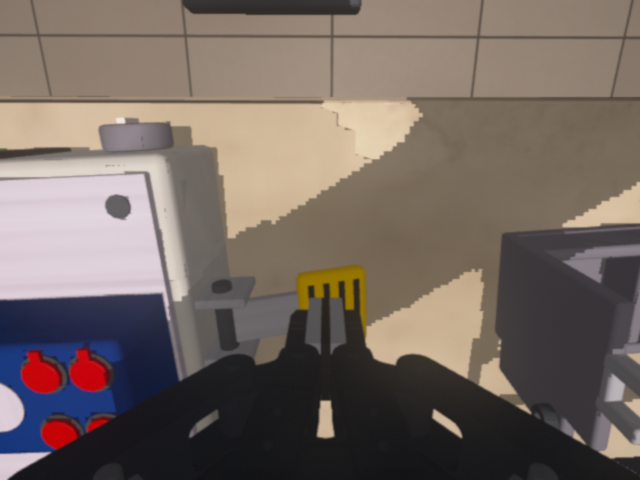

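The pedal is down against its stop (20 N) and the block top is at z≈0.096. Next I'll raise the tool, turn it, and look at the carrier.

```bash
python3 -m inch '[1,0,0,-40,0,0,0,1,0,0,-40,0,0,0,1,0,0,-40,0,0,0,1,0,0,-40,0,0,7,1,0,0,-40,0,0,7,0,0,0,-40,0,0,7,0,0,0,-30,0,0,7,0,0,0,-20,0,0,7]'
python3 -m inch '[0,0,0,0,0,0,7,0,0,0,0,0,0,7,0,0,0,0,0,0,7,0,0,0,0,0,0,7,0,0,0,0,0,0,7,0,0,0,0,0,0,7,0,0,0,0,0,0,7,0,0,0,0,0,0,3.5]'
python3 -c "
from h import *
print(ctrl.read_state()['q'].round(3)); go([.47,.33,.37],-87.6)"
```

```text
t: 7.23
position: [0.4682, 0.1048, 0.3548]
tool_rot: [0.303, 0.953, 0.003, 0.003]
wrist_force: [-0.7, 0.4, -0.5]
finger_gap: 0.421
grasp_force: 0.0
t: 7.9
position: [0.5101, -0.0211, 0.337]
tool_rot: [0.625, 0.778, 0.038, -0.056]
wrist_force: [0.5, 1.0, 0.0]
finger_gap: 0.998
grasp_force: 0.0
[ 0.196  0.16  -0.028 -0.137 -1.399 -3.096]
shift [352.7  36.5  14.4] turn [-1.31 -7.68 10.03] rows>= 8.66 pos [ 0.5101 -0.0211  0.337 ] t 7.9
```

```bash
python3 -m inch '[0,0,0,0,0,0,-7,0,0,0,0,0,0,-7,0,0,0,0,0,0,-7,0,0,0,0,0,0,-7,0,0,0,0,0,0,-7,0,0,0,0,0,0,-7,0,0,0,0,0,0,-7,0,0,0,0,0,0,-7]'
python3 -c "
from h import *
print(ctrl.read_state()['q'].round(3)); go([.46,.26,.40],30)"
```

```text
t: 8.57
position: [0.5095, -0.0187, 0.3376]
tool_rot: [0.181, 0.981, 0.06, -0.031]
wrist_force: [0.2, 0.1, -0.4]
finger_gap: 0.999
grasp_force: 0.0
[ 0.202  0.158 -0.029 -0.136 -1.398 -2.112]
shift [149.2 247.3 -24.1] turn [  7.8   -1.72 -50.8 ] rows>= 7.24 pos [ 0.5095 -0.0187  0.3376] t 8.6
```

```bash
python3 -m inch '[0,0,0,0,1,-0.2,-6.4,0,0,0,0,1,-0.2,-6.4,0,0,0,0,1,-0.2,-6.4,0,0,0,0,1,-0.2,-6.4,0,0,0,0,1,-0.2,-6.4,0,0,0,0,1,-0.2,-6.4,0,0,0,0,1,-0.2,-6.4,0,0,0,0,1,-0.2,-6.4]'
python3 -c "
from h import *
go([.46,.30,.40],92.4)"
```

```text
t: 9.23
position: [0.5096, -0.0186, 0.3375]
tool_rot: [-0.262, 0.965, -0.002, -0.001]
wrist_force: [-0.0, 0.7, 0.3]
finger_gap: 1.0
grasp_force: 0.0
shift [-118.2  299.7  -63.7] turn [-3.000e-02 -2.800e-01 -6.201e+01] rows>= 8.73 pos [ 0.5096 -0.0186  0.3375] t 9.2
```

```bash
python3 -m inch '[0,0,0,-20,0,0,-7,0,0,0,-20,0,0,-7,0,0,0,-20,0,0,-7,0,0,0,0,0,0,-7,0,0,0,0,0,0,-7,0,0,0,0,0,0,-7,0,0,0,0,0,0,-7,0,0,0,0,0,0,-7]'
python3 -m inch '[0,0,0,0,0,-0.2,-6,0,-40,7,0,0,0,0,0,-40,7,0,0,0,0,0,-40,7,0,0,0,0,0,-40,7,0,0,0,0,0,-40,7,0,0,0,0,0,-40,7,0,0,0,0,0,-40,0,0,0,0,0]'
python3 - <<'E'
from h import *
go([.46,.27,.40],92.4)
im,d,K,R,t=snap('wrist','w5.png'); np.savez('w5.npz',im=im,d=d,K=K,R=R,t=t)
E
```

```text
t: 9.9
position: [0.5096, -0.0185, 0.3976]
tool_rot: [-0.685, 0.729, -0.001, -0.002]
wrist_force: [-0.6, -0.3, -0.2]
finger_gap: 0.999
grasp_force: 0.0
t: 10.57
position: [0.4563, 0.2613, 0.3986]
tool_rot: [0.72, -0.694, -0.001, -0.0]
wrist_force: [1.0, 0.1, -0.8]
finger_gap: 1.001
grasp_force: 0.0
shift [-8.5 -4.  -1.4] turn [ 0.1   0.12 -0.28] rows>= 0.23 pos [0.4563 0.2613 0.3986] t 10.6
```

View pics/w5.png

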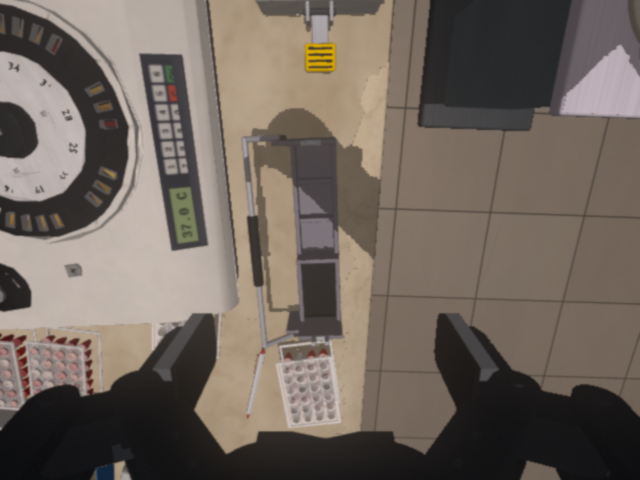

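The carrier runs from (315,140) to (318,335). The long bay is near (320,290) and the bail rod lies open to the left along x≈255. The pedal is at (320,57).

```bash
python3 - <<'E'
from h import *
a=np.load('w5.npz'); im,d,K,R,t=[a[k] for k in('im','d','K','R','t')]
W=world(d,K,R,t); reg=np.zeros((480,640),bool); reg[130:350,280:350]=1
Z=W[...,2]
for n,z0,z1 in(('all',.02,.11),('baywall',.044,.056),('wellwall',.026,.034),('plates',.075,.105),('bayfloor',.029,.038),('wellfloor',.003,.014)):
    m=reg&(Z>z0)&(Z<z1)
    if n.endswith('floor'): m=cv2.erode(m.astype('u1'),np.ones((3,3)))>0
    k,l,st,c=cv2.connectedComponentsWithStats(m.astype('u1'))
    print(n,m.sum(),rect(W[m]))
    if n!='all':
        for i in range(1,k):
            if st[i,4]>40: P=W[l==i];r=rect(P);print('   ',st[i],'med',np.median(P,0).round(4),[np.round(x,1) for x in r])
# bail rod black sleeve / rod
m=np.zeros_like(reg); m[150:340,240:272]=1; m&=(Z>.04); P=W[m]; print('bail',P.min(0),P.max(0),np.median(P,0)); print(np.polyfit(P[:,1],P[:,0],1))
E
```

```text
all 5882 ((468.5369873046875, 331.3572998046875), (84.75038146972656, 271.5873718261719), 0.2962402105331421)
baywall 982 ((473.59051513671875, 326.7636413574219), (77.0179214477539, 253.44723510742188), 4.026050567626953)
    [287 257  55  70 966] med [0.4633 0.4044 0.0485] [array([468.5, 404.3]), array([77. , 98.5]), np.float64(4.4)]
wellwall 3166 ((472.4041748046875, 326.573486328125), (77.66935729980469, 253.78594970703125), 3.688819408416748)
    [ 291  144   48  113 1355] med [0.4666 0.2825 0.0285] [array([468. , 282.1]), array([ 58. , 148.1]), np.float64(4.2)]
    [ 302  263   35   56 1766] med [0.4587 0.4082 0.0315] [array([458.5, 409.5]), array([46.1, 85.6]), np.float64(4.3)]
plates 668 ((477.3041687011719, 331.9556579589844), (84.69908142089844, 263.1084289550781), 4.176520347595215)
    [285 139  53   7 305] med [0.4738 0.2026 0.0832] [array([474. , 202.8]), array([59.3,  6.1]), np.float64(4.2)]
    [298 331  45  15 356] med [0.4551 0.4521 0.0824] [array([455.7, 453.4]), array([59.1,  7.7]), np.float64(3.3)]
bayfloor 1528 ((468.3216552734375, 404.2305603027344), (63.10218048095703, 97.73051452636719), 3.0109684467315674)
    [ 303  264   33   55 1526] med [0.4591 0.4084 0.0315] [array([458.7, 410.2]), array([43.6, 84.3]), np.float64(4.2)]
wellfloor 2628 ((468.1597900390625, 283.5971374511719), (43.8380126953125, 145.9910888671875), 4.158341884613037)
    [297 146  34  32 968] med [0.4719 0.2309 0.0067] [array([472. , 230.9]), array([43.8, 40.4]), np.float64(4.1)]
    [300 184  32  31 888] med [0.4677 0.2829 0.0068] [array([468.2, 282.9]), array([43.8, 41.9]), np.float64(4.2)]
    [302 223  31  28 772] med [0.4634 0.3358 0.0066] [array([464.6, 336.2]), array([43. , 39.9]), np.float64(2.4)]
bail [0.52674414 0.21359918 0.08432484] [0.55068383 0.45504745 0.09503621] [0.5386426  0.32486989 0.09049552]
[-0.07462739  0.56280207]
```

```bash
python3 -m inch '[0,40,-1,11,0,0,0,0,40,-1,11,0,0,0,0,40,-1,11,0,0,0,0,40,-1,11,0,0,0,0,40,-1,11,0,0,0,0,40,-1,11,0,0,-0.2,0,0,0,0,0,0,0]' 
python3 - <<'E'
from h import *
go([.472,.02,.33],92.4)
im,d,K,R,t=snap('wrist','w6.png'); np.savez('w6.npz',im=im,d=d,K=K,R=R,t=t)
W=world(d,K,R,t);Z=W[...,2]
m=(Z>.09)&(Z<.105)&(abs(W[...,0]-.472)<.04)&(abs(W[...,1]-.006)<.06)
m=cv2.morphologyEx(m.astype('u1'),cv2.MORPH_OPEN,np.ones((3,3)))>0
P=W[m];print('blocktop',len(P),rect(P),np.median(P,0))
m=(Z>.062)&(Z<.076)&(W[...,0]>.39)&(W[...,0]<.56)&(W[...,1]>-.16)&(W[...,1]<.07);print('deck',rect(W[m]))
m=(Z>.1)&(Z<.25)&(abs(W[...,0]-.475)<.05)&(W[...,1]>-.12)&(W[...,1]<-.04);P=W[m]
print('arm',len(P)); 
for z in np.arange(.1,.25,.02):
    q=P[abs(P[:,2]-z)<.01]
    if len(q): print(z.round(2),q.min(0).round(3),q.max(0).round(3))
E
```

```text
t: 11.2
position: [0.4705, 0.0151, 0.3295]
tool_rot: [0.719, -0.695, -0.002, 0.003]
wrist_force: [-0.3, -0.4, -0.1]
finger_gap: 0.997
grasp_force: 0.0
shift [-4.9 -1.7 -0.5] turn [ 0.4  -0.07 -0.51] rows>= 0.13 pos [0.4705 0.0151 0.3295] t 11.2
blocktop 3504 ((472.5563659667969, 4.481952667236328), (39.457374572753906, 83.40966033935547), 2.5682663917541504) [0.47233079 0.00203453 0.09608101]
deck ((474.3095703125, -38.939056396484375), (139.30625915527344, 204.1352996826172), 2.756330728530884)
arm 2503
0.1 [ 0.46  -0.085  0.101] [ 0.493 -0.069  0.109]
0.12 [ 0.463 -0.103  0.11 ] [ 0.491 -0.068  0.128]
0.14 [ 0.46 -0.12  0.13] [ 0.494 -0.069  0.149]
0.16 [ 0.466 -0.087  0.151] [ 0.486 -0.077  0.169]
0.18 [ 0.466 -0.103  0.172] [ 0.487 -0.056  0.19 ]
0.2 [ 0.466 -0.096  0.19 ] [ 0.487 -0.056  0.197]
```

View pics/w6.png

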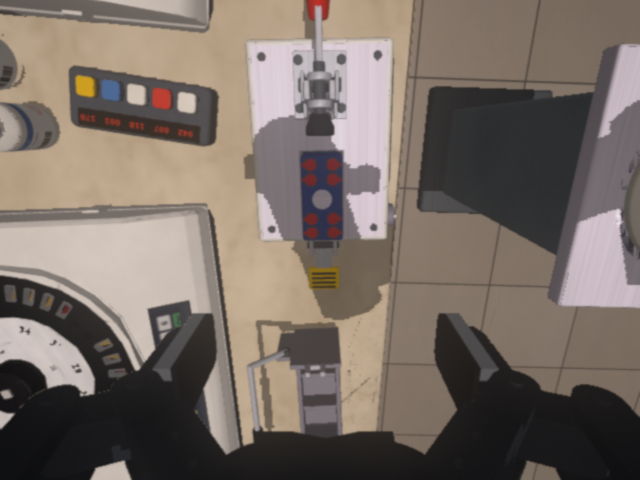

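The block stands proud at (322,197). The clamp arm is upright with its pad at (320,125), at about y=-0.056. I'll tilt the hand 15° towards +y to keep the camera clear of it.

```bash
cat >> h.py <<'E'
def gt(p,yaw,tilt=0):
    s=ctrl.read_state(); T=Ro.from_quat(s['tool_rot'])
    tgt=Ro.from_euler('z',yaw,degrees=True)*Ro.from_quat([0,1,0,0])*Ro.from_euler('y',tilt,degrees=True)
    print('shift',(T.inv().apply(np.array(p)-s['position'])*1000).round(1),'turn',(T.inv()*tgt).as_rotvec(degrees=True).round(2),'pos',s['position'].round(4),'F',s['wrist_force'].round(1),'gap',round(s['finger_gap']*85,1),'gf',s['grasp_force'],'t',round(s['t'],1))
    for dz in(0.01,): print('up 10mm =',(T.inv().apply([0,0,10])).round(2))
E
python3 -m inch '[0,0,0,0,0,5,0,0,0,0,0,0,5,0,0,0,0,0,0,5,0,0,0,0,0,0,0,0]' 
python3 -c "
from h import *
gt([.4722,.0125,.15],92.6,15)"
```

```text
t: 11.58
position: [0.472, 0.0222, 0.3304]
tool_rot: [0.716, -0.685, 0.094, 0.093]
wrist_force: [-0.2, 0.3, -0.8]
finger_gap: 0.995
grasp_force: 0.0
shift [-38.   -0.5 176.6] turn [ 0.27 -0.2  -0.01] pos [0.472  0.0222 0.3304] F [-0.2  0.3 -0.8] gap 84.6 gf 0.0 t 11.6
up 10mm = [ 2.62  0.05 -9.65]
```

```bash
python3 -m inch '[0,-7.6,0,35,0,0,0,0,-7.6,0,35,0,0,0,0,-7.6,0,35,0,0,0,0,-7.6,0,35,0,0,0,0,-7.6,0,36,0,0,0,0,0,0,0,0,0,0]' 
python3 -c "
from h import *
gt([.4722,.0125,.086],92.6,15)"
```

```text
t: 12.08
position: [0.4679, 0.0102, 0.1458]
tool_rot: [0.715, -0.687, 0.09, 0.097]
wrist_force: [-0.8, -0.8, -0.0]
finger_gap: 1.001
grasp_force: 0.0
shift [-17.7  -5.3  57.1] turn [ 0.97 -0.17 -0.17] pos [0.4679 0.0102 0.1458] F [-0.8 -0.8 -0. ] gap 85.1 gf 0.0 t 12.1
up 10mm = [ 2.62  0.16 -9.65]
```

```bash
python3 -m inch '[0,-6,0,19,0,0,0,0,-6,0,19,0,0,0,0,-4,0,15,0,0,0,0,0,0,0,0,0,0]' 
python3 -c "
from h import *
gt([.4722,.0125,.086],92.6,15)"
```

```text
t: 12.42
position: [0.4715, 0.0136, 0.0953]
tool_rot: [0.715, -0.687, 0.092, 0.093]
wrist_force: [-0.4, 0.4, -0.7]
finger_gap: 1.0
grasp_force: 0.0
shift [-1.3 -0.7  9.3] turn [ 0.39 -0.04 -0.21] pos [0.4715 0.0136 0.0953] F [-0.4  0.4 -0.7] gap 85.0 gf 0.0 t 12.4
up 10mm = [ 2.6   0.06 -9.66]
```

```bash
python3 -m inch '[0,-1,-0.5,9,0,0,0,0.4,0,0,0,0,0,0,1,0,0,0,0,0,0,1,0,0,0,0,0,0,1,0,0,0,0,0,0,1,0,0,0,0,0,0]' 70
python3 -c "
from h import *
gt([.4722,.0125,.086],92.6,15)"
```

```text
t: 12.92
position: [0.4729, 0.0128, 0.0877]
tool_rot: [0.715, -0.687, 0.093, 0.091]
wrist_force: [-0.3, 1.0, 2.9]
finger_gap: 0.453
grasp_force: 74.5
shift [-0.1  0.7  1.7] turn [ 0.16  0.04 -0.22] pos [0.4729 0.0128 0.0877] F [-0.3  1.   2.9] gap 38.5 gf 74.54723954200745 t 12.9
up 10mm = [ 2.58  0.02 -9.66]
```

Gripped (gap about 39 mm). Next I'll lift straight up about 110 mm.

```bash
python3 -m inch '[1,2.6,0,-9.7,0,0,0,1,5.2,0,-19.3,0,0,0,1,5.2,0,-19.3,0,0,0,1,5.2,0,-19.3,0,0,0,1,7.8,0,-29,0,0,0,1,7.8,0,-29,0,0,0,1,0,0,0,0,0,0]' 70
python3 - <<'E'
from h import *
gt([.459+.0006,.4065-.008,.23],94.2,15)
im,d,K,R,t=snap('wrist','w7.png')
E
```

```text
t: 13.5
position: [0.4756, 0.0136, 0.2222]
tool_rot: [0.715, -0.687, 0.095, 0.087]
wrist_force: [1.3, -0.2, -1.4]
finger_gap: 0.451
grasp_force: 74.2
shift [-3.705e+02 -2.000e-01 -1.059e+02] turn [ 0.08  0.21 -1.84] pos [0.4756 0.0136 0.2222] F [ 1.3 -0.2 -1.4] gap 38.4 gf 74.23356413841248 t 13.5
up 10mm = [ 2.55 -0.07 -9.67]
```

View pics/w7.png

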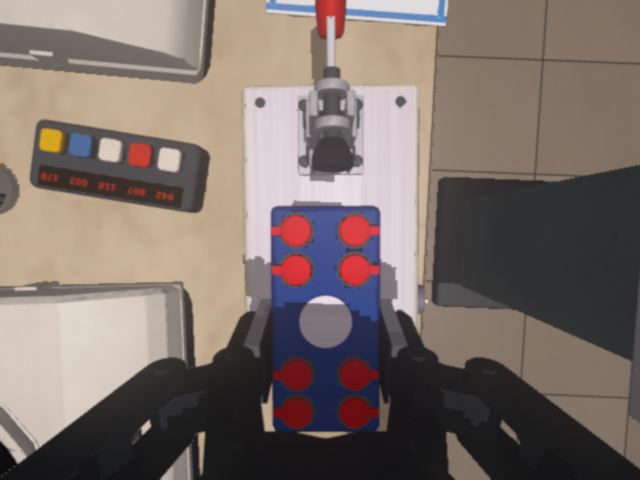

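```bash
python3 -m inch '[1,-30,0,-8,0,0,0,1,-38,0,-10.4,0,0,0,1,-38,0,-10.4,0,0,0,1,-38,0,-10.4,0,0,0,1,-38,0,-10.4,0,0,-0.5,1,-38,0,-10.4,0,0,-0.5,1,-38,0,-10.4,0,0,-0.5,1,-38,0,-10.4,0,0,-0.5]' 
python3 - <<'E'
from h import *
gt([.4584,.4148,.2],94.2,15)
E
```

```text
t: 14.22
position: [0.457, 0.32, 0.2162]
tool_rot: [0.727, -0.674, 0.091, 0.095]
wrist_force: [1.2, -0.6, -2.1]
finger_gap: 0.448
grasp_force: 74.0
shift [-95.3  -8.7  -9.1] turn [ 0.87 -0.1   0.29] pos [0.457  0.32   0.2162] F [ 1.2 -0.6 -2.1] gap 38.1 gf 74.01509284973145 t 14.2
up 10mm = [ 2.6   0.16 -9.65]
```

```bash
python3 -m inch '[1,-32,-2,-3,0,0,0,1,-32,-2,-3,0,0,0,1,-24,-1,-3,0,0,0,1,0,0,0,0,0,0,1,0,0,0,0,0,0]' 
cat > blk.py <<'E'
from h import *
s=ctrl.read_state(); p=s['position']
im,d,K,R,t=snap('wrist'); W=world(d,K,R,t); hsv=cv2.cvtColor(im,cv2.COLOR_BGR2HSV)
g=(rng(hsv,108,128,100,40)|rng(hsv,0,8,150,60)|rng(hsv,172,180,150,60))&(abs(W[...,2]-(p[2]+.0095))<.008)
g&=np.hypot(W[...,0]-p[0],W[...,1]-p[1])<.08
P=W[g];P=P[abs(P[:,2]-np.median(P[:,2]))<.005];r=rect(P);print('block',r,np.median(P[:,2]),'tcp',p.round(4))
A=np.c_[P[:,:2]-P[:,:2].mean(0),np.ones(len(P))];print('slope',np.linalg.lstsq(A,P[:,2],rcond=None)[0].round(3))
m=(abs(W[...,2]-.083)<.012)&(np.hypot(W[...,0]-.4557,W[...,1]-.4534)<.06)&~g
if m.sum()>40: print('endplate',m.sum(),rect(W[m]))
E
python3 - <<'E'
from blk import *
gt([.4584,.4148,.2],94.2,15); cv2.imwrite('pics/w8.png',im)
E
```

```text
t: 14.63
position: [0.4555, 0.4065, 0.201]
tool_rot: [0.727, -0.673, 0.091, 0.096]
wrist_force: [0.3, -0.7, -2.3]
finger_gap: 0.454
grasp_force: 74.1
block ((456.1615905761719, 398.9220275878906), (39.310977935791016, 82.95694732666016), 4.584933757781982) 0.2089200582485629 tcp [0.4555 0.4065 0.201 ]
slope [-0.018 -0.006  0.209]
shift [-9.2 -3.3 -0.6] turn [ 0.87 -0.16  0.29] pos [0.4558 0.4056 0.2019] F [ 0.4 -0.3 -2.9] gap 38.5 gf 74.10368800163269 t 14.7
up 10mm = [ 2.62  0.16 -9.65]
```

View pics/w8.png

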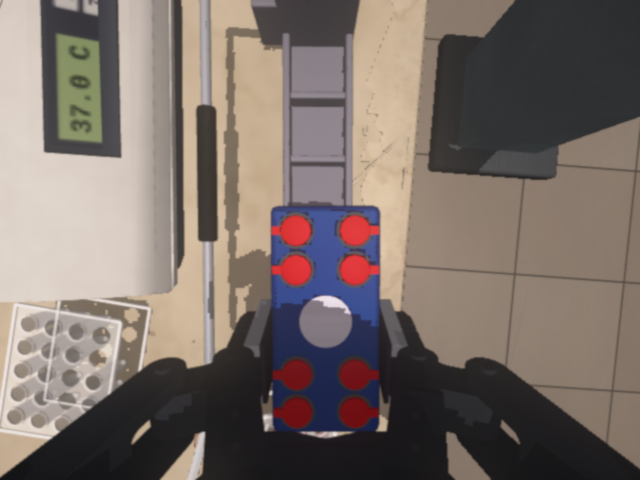

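```bash
python3 -m inch '[1,-7.4,-3.4,-2,0.9,-0.2,0.3,1,0,0,0,0,0,0,1,0,0,0,0,0,0]' 
python3 - <<'E'
from blk import *
gt([.4584,.4148,.2],94.2,15)
Z=W[...,2]; m=(abs(Z-.0285)<.005)&(W[...,0]>.42)&(W[...,0]<.52)&(W[...,1]>.19)&(W[...,1]<.36); P=W[m]; print(len(P),rect(P))
c,s=np.cos(np.radians(4.2)),np.sin(np.radians(4.2))
q=(P[:,:2]-[.4649,.3281])@np.array([[c,-s],[s,c]])*1000
y=q[(abs(q[:,0])<15),1]; h,e=np.histogram(y,np.arange(-130,30,2)); print([(int(b),int(a)) for a,b in zip(h,e) if a>5])
for y0 in(-100,-48,0):
    x=q[abs(q[:,1]-y0)<15,0]; print(y0,x.min(),x.max(),np.median(x[x<0]),np.median(x[x>0]))
E
```

```text
t: 14.93
position: [0.4595, 0.4135, 0.204]
tool_rot: [0.726, -0.676, 0.095, 0.086]
wrist_force: [0.9, -0.9, -1.8]
finger_gap: 0.451
grasp_force: 74.1
block ((459.96026611328125, 405.7492980957031), (39.31767272949219, 82.8657455444336), 4.3746418952941895) 0.21179497086808835 tcp [0.4595 0.4135 0.204 ]
slope [0.001 0.003 0.212]
shift [-2.4  1.   3.6] turn [-0.17  0.22 -0.1 ] pos [0.4595 0.4134 0.2041] F [-0.1 -0.6 -1.3] gap 38.3 gf 74.10597681999207 t 15.0
up 10mm = [ 2.55 -0.03 -9.67]
4094 ((476.15594482421875, 279.9001770019531), (76.05648040771484, 148.84512329101562), 4.495667457580566)
[(-124, 206), (-122, 32), (-76, 72), (-74, 87), (-72, 146), (-70, 6), (-24, 97), (-22, 82), (-20, 109)]
-100 -28.600847104968835 28.643340021159045 -25.94134200207987 25.7683537090678
-48 -28.724762512229848 28.89489254567044 -26.05712762099904 25.39031151905946
0 -28.888673462870923 28.501999091005498 -26.16907922045284 25.64216256012628
```

```bash
python3 -m inch '[1,-7.4,0.5,25,0,0,0,1,-7.5,0.4,25,0,0,0,1,-6.6,0,25,0,0,0,1,-5.5,0,20,0,0,0,1,0,0,0,0,0,0,1,0,0,0,0,0,0]' 
python3 - <<'E'
from blk import *
gt([.4589,.4148,.0737],94.2,15)
E
```

```text
t: 15.48
position: [0.4588, 0.4151, 0.1047]
tool_rot: [0.726, -0.675, 0.096, 0.088]
wrist_force: [0.5, 0.1, -1.6]
finger_gap: 0.45
grasp_force: 74.1
block ((459.2065124511719, 407.3625183105469), (39.646793365478516, 82.86673736572266), 4.147485256195068) 0.11250874081110246 tcp [0.4588 0.4151 0.1047]
slope [-0.     0.     0.113]
endplate 330 ((455.9840087890625, 454.1917419433594), (56.992042541503906, 6.698490619659424), 3.901401996612549)
shift [-7.   0.7 31.7] turn [-0.26  0.24 -0.07] pos [0.4594 0.4161 0.1061] F [ 0.4  0.3 -0.9] gap 38.3 gf 74.05779361724854 t 15.5
up 10mm = [ 2.55 -0.05 -9.67]
```

```bash
python3 -m inch '[1,-1,0,7,0,0,0,1,-1.8,0,7,0,0,0,1,-1.8,0,7,0,0,0,1,-1.3,0,5,0,0,0,1,0,0,0,0,0,0]' 
python3 -c "
from h import *
gt([.459,.4148,.0737],94.2,15)"
```

```text
t: 15.95
position: [0.4583, 0.4142, 0.077]
tool_rot: [0.726, -0.675, 0.096, 0.088]
wrist_force: [0.1, -0.4, -2.0]
finger_gap: 0.449
grasp_force: 74.1
shift [-1.4 -0.7  3. ] turn [-0.08  0.09 -0.06] pos [0.4583 0.4142 0.077 ] F [ 0.1 -0.4 -2. ] gap 38.2 gf 74.0595531463623 t 15.9
up 10mm = [ 2.57 -0.02 -9.66]
```

```bash
python3 -m inch '[1,-0.5,0,2,0,0,0,1,-0.5,0,2,0,0,0,1,0,0,0,0,0,0]' 
python3 - <<'E'
from blk import *
gt([.459,.4148,.0737],94.2,15)
E
```

```text
t: 16.2
position: [0.4591, 0.4152, 0.0745]
tool_rot: [0.726, -0.675, 0.096, 0.086]
wrist_force: [0.6, -0.2, -2.4]
finger_gap: 0.45
grasp_force: 74.1
block ((459.41131591796875, 407.4736328125), (39.52275085449219, 83.66116333007812), 4.13657283782959) 0.08226936179522815 tcp [0.4591 0.4152 0.0745]
slope [0.001 0.002 0.083]
endplate 7247 ((472.1904602050781, 427.7145080566406), (99.136962890625, 62.24969482421875), 13.567010879516602)
shift [0.2 0.1 0.9] turn [-0.21  0.23 -0.06] pos [0.4591 0.4152 0.0745] F [-0.7  0.4 -1.8] gap 38.5 gf 74.14011597633362 t 16.2
up 10mm = [ 2.55 -0.04 -9.67]
```

```bash
python3 -m inch '[1,-0.4,0,1.5,0,0,0,1,0,0,0,0,0,0]'
python3 -m inch '[0.4,0,0,0,0,0,0,0.3,0,0,0,0,0,0,0.2,0,0,0,0,0,0,0.2,0,0,0,0,0,0]' 
python3 - <<'E'
from blk import *
gt([.459,.4148,.18],94.2,15)
E
```

```text
t: 16.42
position: [0.4591, 0.4153, 0.0743]
tool_rot: [0.726, -0.675, 0.096, 0.086]
wrist_force: [-2.1, 1.0, 4.4]
finger_gap: 0.451
grasp_force: 74.8
t: 16.75
position: [0.459, 0.4149, 0.0727]
tool_rot: [0.726, -0.675, 0.095, 0.086]
wrist_force: [-0.3, 0.3, -0.4]
finger_gap: 0.798
grasp_force: 0.0
block ((459.9610595703125, 407.7618713378906), (39.20372772216797, 83.17021942138672), 4.508261203765869) 0.08215023838562732 tcp [0.459  0.4149 0.0727]
slope [-0.001  0.001  0.082]
endplate 7056 ((466.3637390136719, 426.37017822265625), (109.35193634033203, 62.68067932128906), 11.001311302185059)
shift [  27.5   -0.4 -103.8] turn [-0.18  0.2  -0.06] pos [0.4589 0.4148 0.0726] F [ 0.  -0.5 -0.1] gap 68.0 gf 0.0 t 16.8
up 10mm = [ 2.55 -0.03 -9.67]
```

```bash
python3 -m inch '[0,10,0,-38,0,0,0,0,10,0,-38,0,0,0,0,10,0,-38,0,0,0,0,10,0,-38,0,0,0,0,10,0,-38,0,0,0,0,10,0,-38,0,-5,0,0,10,0,-20,0,-5,0,0,10,0,-20,0,-5,0]'
python3 -m inch '[0,41,0,0,0,0,0,0,41,0,0,0,0,0,0,41,0,0,0,0,0,0,41,0,0,0,0,0,0,41,0,0,0,0,0,0,41,0,0,0,0,0,0,41,0,0,0,0,0,0,41,0,0,0,0,0]'
python3 -c "
from h import *
gt([.47,-.25,.35],90)"
```

```text
t: 17.47
position: [0.4591, 0.4013, 0.3533]
tool_rot: [0.733, -0.68, -0.002, -0.006]
wrist_force: [0.2, 1.2, -0.2]
finger_gap: 1.001
grasp_force: 0.0
t: 18.13
position: [0.4824, 0.0712, 0.3497]
tool_rot: [0.733, -0.681, -0.0, -0.003]
wrist_force: [1.2, -0.8, -0.3]
finger_gap: 1.001
grasp_force: 0.0
shift [319.4  36.   -1.6] turn [-0.22  0.22  4.21] pos [0.4824 0.0712 0.3497] F [ 1.2 -0.8 -0.3] gap 85.1 gf 0.0 t 18.1
up 10mm = [ -0.04  -0.04 -10.  ]
```

```bash
python3 -m inch '[0,40,4.5,0,0,0,0,0,40,4.5,0,0,0,0,0,40,4.5,0,0,0,0,0,40,4.5,0,0,0,0,0,40,4.5,0,0,0,0,0,40,4.5,0,0,0,0,0,40,4.5,0,0,0,0,0,40,4.5,0,0,0,0]'
cat > bot.py <<'E'
from h import *
def bottles(f=None,ymax=-.2):
    s=ctrl.read_state(); im,d,K,R,t=snap('wrist',f); W=world(d,K,R,t); hsv=cv2.cvtColor(im,cv2.COLOR_BGR2HSV)
    m=rng(hsv,55,86,90,30)&(W[...,2]>.01)
    k,l,st,c=cv2.connectedComponentsWithStats(m.astype('u1')); out=[]
    for i in range(1,k):
        if st[i,4]>60:
            P=W[l==i]; zt=np.nanmedian(P[:,2]); Q=P[P[:,2]>np.nanpercentile(P[:,2],90)-.005]
            (x,y),r=cv2.minEnclosingCircle((Q[:,:2]*1000).astype('f4')); print('cap',c[i].round(0),st[i,4],'circle',round(x,1),round(y,1),round(r,1),'ztop',np.nanpercentile(Q[:,2],80).round(4),'hue',np.median(hsv[l==i][:,0]))
    return s,im,W
E
python3 - <<'E'
from bot import *
bottles('w9.png'); gt([.47,-.25,.35],94.2)
E
```

```text
t: 18.8
position: [0.4697, -0.2505, 0.3484]
tool_rot: [0.732, -0.681, -0.0, -0.003]
wrist_force: [0.5, 0.5, 0.2]
finger_gap: 1.001
grasp_force: 0.0
shift [-5.9 -1.1 -2.3] turn [-0.09  0.07 -0.35] pos [ 0.4693 -0.2559  0.3477] F [ 2.8 -3.2  1.6] gap 85.2 gf 0.0 t 18.9
up 10mm = [ -0.01  -0.02 -10.  ]
```

View pics/w9.png

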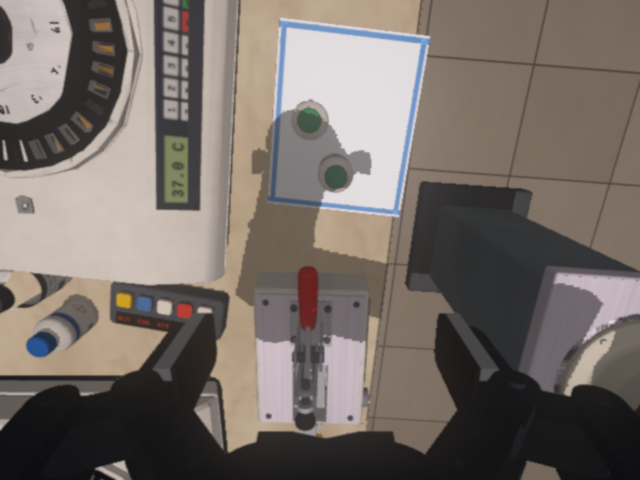

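Bottle caps are at (309,120) and (336,175), both still on the pad. The red handle lies over at (308,300).

```bash
python3 - <<'E'
from h import *
im=cv2.imread('pics/w9.png'); hsv=cv2.cvtColor(im,cv2.COLOR_BGR2HSV); print(hsv[120,309],hsv[175,336],hsv[115,305])
E
sed -i 's/rng(hsv,55,86,90,30)/rng(hsv,55,82,90,20)/' bot.py
python3 - <<'E'
from bot import *
s,im,W=bottles(); print(W[120,309],W[175,336]); gt([.47,-.25,.35],94.2)
E
```

```text
[67 53 87] [68 58 83] [67 53 87]
[ 0.49139114 -0.33720474  0.07540893] [ 0.46023871 -0.28444991  0.07609726]
shift [-3.  -0.8 -2.7] turn [-0.09  0.18 -0.42] pos [ 0.4695 -0.2531  0.3473] F [-1.   0.5 -0.8] gap 84.9 gf 0.0 t 18.9
up 10mm = [ -0.03  -0.02 -10.  ]
```

```bash
sed -i 's/rng(hsv,55,82,90,20)&(W\[...,2\]>.01)/rng(hsv,55,82,40,20)\&(W[...,2]>.06)\&(W[...,2]<.1)/' bot.py
python3 - <<'E'
from bot import *
s,im,W=bottles(); gt([.4602,-.28,.2],94.2)
E
```

```text
cap [182.   6.] 85 circle 605.0 -420.8 5.1 ztop 0.0991 hue 61.0
cap [307. 123.] 401 circle 493.1 -331.1 11.2 ztop 0.0764 hue 67.0
cap [334. 179.] 365 circle 461.9 -276.4 11.3 ztop 0.0763 hue 68.0
shift [ 28.8  11.7 147.3] turn [-0.11  0.23 -0.31] pos [ 0.4696 -0.2511  0.3474] F [-0.2  0.3  0.6] gap 85.1 gf 0.0 t 18.9
up 10mm = [ -0.04  -0.02 -10.  ]
```

```bash
python3 -m inch '[0,5,2,40,0,0,0,0,5,2,40,0,0,0,0,5,2,40,0,0,0,0,5,2,40,0,0,0,0,4.7,1.5,40,0,0,0,0,0,0,0,0,0,0,0,0,0,0,0,0,0]'
python3 - <<'E'
from bot import *
s,im,W=bottles(); gt([.4619,-.2764,.046],94.2)
E
```

```text
t: 19.53
position: [0.4628, -0.2723, 0.1472]
tool_rot: [0.733, -0.68, -0.002, -0.001]
wrist_force: [0.0, 0.1, 1.8]
finger_gap: 0.998
grasp_force: 0.0
cap [275. 158.] 1696 circle 493.0 -331.0 12.2 ztop 0.0762 hue 69.0
cap [327. 260.] 1449 circle 461.6 -276.2 12.2 ztop 0.0761 hue 68.0
shift [  3.5   3.4 103.6] turn [-0.25  0.12  0.1 ] pos [ 0.4646 -0.2729  0.1496] F [1.1 1.1 1.7] gap 85.4 gf 0.0 t 19.6
up 10mm = [ -0.02  -0.04 -10.  ]
```

```bash
python3 -m inch '[0,3.5,2.5,30,0,0,0,0,0,0,30,0,0,0,0,0,0,25,0,0,0,0,0,0,16,0,0,0,0.3,0,0,0,0,0,0]'
python3 -c "
from h import *
gt([.4616,-.2762,.046],94.2)"
python3 -m inch '[0.5,0,0,0,0,0,0,1,0,0,0,0,0,0,1,0,0,0,0,0,0,1,0,0,0,0,0,0,1,0,0,0,0,0,0]' 60
python3 -c "
from h import *
gt([.4616,-.2762,.25],94.2)"
```

```text
t: 20.0
position: [0.4621, -0.2759, 0.0471]
tool_rot: [0.733, -0.68, -0.0, -0.002]
wrist_force: [-0.0, -0.2, -0.5]
finger_gap: 0.886
grasp_force: 0.0
shift [0.2 0.6 1.1] turn [-0.17  0.21  0.04] pos [ 0.4621 -0.2759  0.0471] F [-0.  -0.2 -0.5] gap 75.3 gf 0.0 t 20.0
up 10mm = [ -0.04  -0.03 -10.  ]
t: 20.42
position: [0.4633, -0.2769, 0.0501]
tool_rot: [0.733, -0.68, 0.002, -0.004]
wrist_force: [-1.5, 1.2, 6.6]
finger_gap: 0.435
grasp_force: 59.5
shift [  -1.1    0.  -199.9] turn [-0.48  0.08  0.04] pos [ 0.4633 -0.2769  0.0501] F [-1.5  1.2  6.6] gap 37.0 gf 59.49626792455092 t 20.4
up 10mm = [ -0.01  -0.08 -10.  ]
```

```bash
python3 -m inch '[1,0,0,-20,0,0,0,1,0,0,-40,0,0,0,1,0,0,-40,0,0,0,1,0,0,-40,0,0,0,1,0,0,-40,0,0,0,1,0,0,-40,0,0,0,1,0,0,-40,0,0,0,1,0,0,-20,0,0,0]'
python3 -m inch '[1,-30,0,0,0,0,0,1,-40,-1.5,0,0,0,0,1,-40,-1.5,0,0,0,0,1,-40,-1.5,0,0,0,0,1,-40,-1.5,0,0,0,0,1,-40,-1.5,0,0,0,0,1,-40,-1.5,0,0,0,0,1,-40,-1.5,0,0,0,0]'
python3 - <<'E'
from bot import *
gt([.4722,.2293,.25],94.2)
E
```

```text
t: 21.08
position: [0.4614, -0.2782, 0.3348]
tool_rot: [0.733, -0.681, 0.005, -0.004]
wrist_force: [1.5, 0.2, -1.0]
finger_gap: 0.433
grasp_force: 60.8
t: 21.75
position: [0.4474, 0.0341, 0.3298]
tool_rot: [0.732, -0.681, 0.0, -0.004]
wrist_force: [1.2, 0.2, -1.3]
finger_gap: 0.434
grasp_force: 60.7
shift [-192.4  -38.4   81. ] turn [-0.36  0.28 -0.02] pos [0.4474 0.0341 0.3298] F [ 1.2  0.2 -1.3] gap 36.9 gf 60.74310905458333 t 21.8
up 10mm = [ -0.05  -0.06 -10.  ]
```

```bash
python3 -m inch '[1,-38,-7.7,0,0,0,0,1,-38,-7.7,0,0,0,0,1,-38,-7.7,0,0,0,0,1,-38,-7.7,20,0,0,0,1,-36,-7,30,0,0,0,1,0,0,40,0,0,0,1,0,0,30,0,0,0,1,0,0,0,0,0,0]'
python3 - <<'E'
from bot import *
ctrl.read_state()
s,im,W=bottles('w10.png'); np.save('w10.npy',W); gt([.4722,.2293,.12],94.2)
p=s['position']
m=(W[...,2]>.12)&(np.hypot(W[...,0]-p[0],W[...,1]-p[1])<.03); h=cv2.cvtColor(im,cv2.COLOR_BGR2HSV); g=rng(h,55,82,40,20)&(W[...,2]>.12)&(np.hypot(W[...,0]-p[0],W[...,1]-p[1])<.04)
P=W[g]; 
if len(P): z=np.percentile(P[:,2],90); Q=P[P[:,2]>z-.005]; print('cap in hand',cv2.minEnclosingCircle((Q[:,:2]*1000).astype('f4')),z,'tcp',p)
E
```

```text
t: 22.42
position: [0.4681, 0.2154, 0.208]
tool_rot: [0.732, -0.681, -0.002, 0.004]
wrist_force: [-0.3, -0.1, -1.0]
finger_gap: 0.436
grasp_force: 60.8
cap [ 71. 108.] 400 circle 622.1 138.9 8.5 ztop 0.0985 hue 61.0
shift [-13.1  -2.9  91.8] turn [ 0.1  -0.    0.01] pos [0.4704 0.2161 0.2118] F [ 0.6  0.5 -0.4] gap 36.8 gf 60.771560285866144 t 22.5
up 10mm = [  0.     0.02 -10.  ]
cap in hand ((469.0985412597656, 216.23947143554688), 12.52197265625) 0.2342895869518307 tcp [0.46809135 0.21539705 0.20797318]
```

View pics/w10.png

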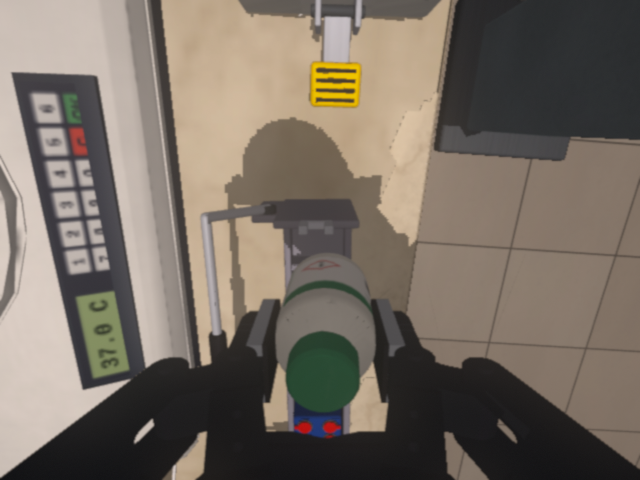

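```bash
python3 -m inch '[1,-13.1,-2.5,0,0,0,0,1,0,0,20,0,0,0,1,0,0,20,0,0,0,1,0,0,0,0,0,0,1,0,0,0,0,0,0]'
cat > hand.py <<'E'
from bot import *
s,im,W=bottles(); s=ctrl.read_state(); p=s['position']
h=cv2.cvtColor(im,cv2.COLOR_BGR2HSV); g=rng(h,55,82,40,20)&(abs(W[...,2]-p[2]-.025)<.012)&(np.hypot(W[...,0]-p[0],W[...,1]-p[1])<.04)
P=W[g]
if len(P): z=np.percentile(P[:,2],90); Q=P[P[:,2]>z-.005]; print('cap in hand',cv2.minEnclosingCircle((Q[:,:2]*1000).astype('f4')),z,'tcp',p)
m=(abs(W[...,2]-.0825)<.006)&(abs(W[...,0]-.474)<.035)&(abs(W[...,1]-.2028)<.012); print('plate',m.sum(),rect(W[m]) if m.sum()>30 else '')
E
python3 - <<'E'
from hand import *
gt([.4722,.2293,.056],94.2)
E
```

```text
t: 22.88
position: [0.4748, 0.2311, 0.1758]
tool_rot: [0.733, -0.681, 0.0, -0.004]
wrist_force: [0.4, 0.7, -0.2]
finger_gap: 0.432
grasp_force: 60.8
cap [44. 72.] 624 circle 622.9 138.9 8.8 ztop 0.0986 hue 62.0
cap in hand ((475.3228759765625, 231.4538116455078), 12.315289497375488) 0.2021826813463318 tcp [0.47517337 0.2313544  0.17636423]
plate 996 ((474.3873596191406, 202.930419921875), (59.30625915527344, 6.307484149932861), 4.185483932495117)
shift [  2.5   4.  120.3] turn [-0.44  0.33  0.01] pos [0.4752 0.2314 0.1764] F [ 0.4 -0.2 -1. ] gap 36.8 gf 60.78970079082865 t 22.9
up 10mm = [ -0.06  -0.08 -10.  ]
```

```bash
python3 -m inch '[1,2.2,2.8,20,-0.4,0.3,0,1,0,0,20,0,0,0,1,0,0,16,0,0,0,1,0,0,0,0,0,0,1,0,0,0,0,0,0]'
python3 - <<'E'
from hand import *
gt([.4724,.2292,.056],94.2)
E
```

```text
t: 23.35
position: [0.472, 0.2286, 0.1192]
tool_rot: [0.733, -0.681, -0.0, 0.001]
wrist_force: [0.8, -0.6, -0.9]
finger_gap: 0.431
grasp_force: 60.8
cap in hand ((473.0333557128906, 229.37002563476562), 12.526861190795898) 0.14552805051001638 tcp [0.4724003  0.22898106 0.11971575]
plate 2222 ((474.2129211425781, 207.80841064453125), (59.7165412902832, 16.197031021118164), 3.9493279457092285)
shift [-0.2 -0.  63.7] turn [0.01 0.01 0.02] pos [0.4724 0.229  0.1197] F [-0.1  0.5 -0.8] gap 37.0 gf 60.79741610634301 t 23.4
up 10mm = [ -0.   0. -10.]
```

Aligned. Descending into the well.

```bash
python3 -m inch '[1,0,0,20,0,0,0,1,0,0,20,0,0,0,1,0,0,12,0,0,0,1,0,0,6,0,0,0,1,0,0,3,0,0,0,1,0,0,0,0,0,0]'
python3 - <<'E'
from hand import *
gt([.4724,.2292,.056],94.2)
E
```

```text
t: 23.9
position: [0.4715, 0.2285, 0.0574]
tool_rot: [0.733, -0.681, -0.0, 0.001]
wrist_force: [-0.3, 0.4, -0.9]
finger_gap: 0.433
grasp_force: 60.8
cap [323. 372.] 4781 circle 472.4 229.2 12.5 ztop 0.0836 hue 71.0
cap in hand ((472.426025390625, 229.1933135986328), 12.4672269821167) 0.08377928163049424 tcp [0.47162624 0.22861878 0.05771923]
plate 4979 ((472.34210205078125, 206.521484375), (64.11485290527344, 17.194974899291992), 0.75765460729599)
shift [-0.5 -0.8  1.7] turn [ 0.09 -0.02  0.01] pos [0.4716 0.2286 0.0577] F [ 0.6  0.8 -0.8] gap 36.8 gf 60.80698233270596 t 23.9
up 10mm = [  0.     0.02 -10.  ]
```

```bash
python3 -m inch '[1,0,0,1.5,0,0,0,1,0,0,1,0,0,0,1,0,0,0,0,0,0]'
python3 -m inch '[0.4,0,0,0,0,0,0,0.3,0,0,0,0,0,0,0.2,0,0,0,0,0,0,0.2,0,0,-10,0,0,0,0.2,0,0,-30,0,0,0,0.2,0,0,-40,0,0,0,0.2,0,0,-40,0,0,0,0.2,0,0,-40,0,0,0]'
python3 - <<'E'
from hand import *
gt([.45,.06,.36],94.2)
E
```

```text
t: 24.2
position: [0.4718, 0.2288, 0.0562]
tool_rot: [0.733, -0.68, -0.0, 0.0]
wrist_force: [-1.5, -0.6, 7.4]
finger_gap: 0.436
grasp_force: 61.6
t: 24.87
position: [0.471, 0.2278, 0.2165]
tool_rot: [0.732, -0.681, -0.0, 0.002]
wrist_force: [0.6, 0.8, -0.5]
finger_gap: 0.801
grasp_force: 0.0
cap [84. 87.] 384 circle 622.2 138.9 8.6 ztop 0.0986 hue 61.0
cap [325. 238.] 869 circle 470.0 229.4 12.2 ztop 0.0822 hue 65.0
plate 717 ((474.2939147949219, 202.88409423828125), (59.98672103881836, 6.3513569831848145), 4.013006210327148)
shift [ 167.2   36.5 -135.6] turn [-0.71  0.33  0.12] pos [0.4754 0.2303 0.2258] F [1.4 0.6 6.3] gap 67.8 gf 0.0 t 24.9
up 10mm = [ -0.06  -0.12 -10.  ]
```

```bash
python3 -m inch '[0,0,0,-40,0,0,0,0,0,0,-40,0,0,0,0,20,0,-40,0,0,0,0,40,2,0,0,0,0,0,40,2,0,0,0,0,0,40,2,0,0,0,0,0,40,2,0,0,0,0,0,40,2,0,0,0,0]'
python3 -m inch '[0,40,-1,0,0,0,0,0,40,-1,0,0,0,0,0,40,-1,0,0,0,0,0,40,-1,0,0,0,0,0,40,-1,0,0,0,0,0,40,-1,0,0,0,0,0,30,0,40,0,0,0,0,0,0,0,0,0,0]'
python3 - <<'E'
from bot import *
s,im,W=bottles(); gt([.493,-.331,.15],94.2)
E
```

```text
t: 25.58
position: [0.477, 0.0079, 0.3324]
tool_rot: [0.733, -0.681, -0.0, 0.001]
wrist_force: [0.8, -1.0, -0.7]
finger_gap: 1.004
grasp_force: 0.0
t: 26.25
position: [0.5005, -0.2571, 0.2932]
tool_rot: [0.73, -0.683, -0.005, 0.003]
wrist_force: [-0.1, 0.0, -2.2]
finger_gap: 0.999
grasp_force: 0.0
cap [311. 147.] 528 circle 514.3 -315.0 11.4 ztop 0.0764 hue 68.0
shift [ 74.5  11.7 145.4] turn [ 0.59  0.06 -0.27] pos [ 0.5011 -0.2559  0.2954] F [ 0.5  0.2 -0.1] gap 85.1 gf 0.0 t 26.3
up 10mm = [ -0.01   0.1  -10.  ]
```

```bash
python3 -m inch '[0.25,20,-3,37,0.3,0,0,0.25,20,-3,37,0.3,0,0,0.25,20,-3,37,0,0,0,0.25,0,0,34,0,0,0,0.25,0,0,0,0,0,0,0.25,0,0,0,0,0,0]'
python3 - <<'E'
from bot import *
s,im,W=bottles(); gt([.5143,-.315,.046],94.2)
m=(W[...,2]>.06)&(W[...,0]>.54)&(abs(W[...,1]+.315)<.06); print('analyser min x',np.nanmin(W[m][:,0]) if m.any() else None)
E
```

```text
t: 26.8
position: [0.5165, -0.3125, 0.1553]
tool_rot: [0.733, -0.68, 0.002, -0.001]
wrist_force: [0.9, -0.2, 1.3]
finger_gap: 0.749
grasp_force: 0.0
cap [141.  27.] 636 circle 605.7 -424.2 8.9 ztop 0.0987 hue 62.0
cap [330. 257.] 1325 circle 514.6 -315.7 12.1 ztop 0.0762 hue 69.0
shift [  1.5   4.7 111.5] turn [-0.51 -0.22  0.11] pos [ 0.5179 -0.3128  0.1576] F [ 0.9 -0.6  0.7] gap 64.0 gf 0.0 t 26.9
up 10mm = [  0.04  -0.09 -10.  ]
analyser min x 0.5400003526653346
```

```bash
python3 -m inch '[0.25,2,2.5,30,0,0,0,0.25,0,0,30,0,0,0,0.25,0,0,25,0,0,0,0.25,0,0,20,0,0,0,0.25,0,0,3,0,0,0,0.25,0,0,0,0,0,0]'
python3 -c "
from h import *
gt([.5145,-.3155,.046],94.2)"
python3 -m inch '[0.5,0,0,0,0,0,0,1,0,0,0,0,0,0,1,0,0,0,0,0,0,1,0,0,0,0,0,0,1,0,0,0,0,0,0]' 60
python3 -c "
from h import *
gt([.4616,-.2762,.25],94.2)"
```

```text
t: 27.35
position: [0.5165, -0.3151, 0.0492]
tool_rot: [0.733, -0.68, 0.004, -0.002]
wrist_force: [0.7, 0.4, 1.3]
finger_gap: 0.75
grasp_force: 0.0
shift [0.2 2.1 3.2] turn [-0.53 -0.18  0.09] pos [ 0.5165 -0.3151  0.0492] F [0.7 0.4 1.3] gap 63.8 gf 0.0 t 27.4
up 10mm = [  0.03  -0.09 -10.  ]
t: 27.77
position: [0.5167, -0.3158, 0.0506]
tool_rot: [0.733, -0.68, 0.006, -0.003]
wrist_force: [-1.1, 0.3, 6.7]
finger_gap: 0.429
grasp_force: 59.4
shift [ -42.7   49.7 -200.1] turn [-0.67 -0.24  0.04] pos [ 0.5167 -0.3158  0.0506] F [-1.1  0.3  6.7] gap 36.5 gf 59.413841683999635 t 27.8
up 10mm = [  0.04  -0.12 -10.  ]
```

```bash
python3 -m inch '[1,0,0,-20,0,0,0,1,0,0,-40,0,0,0,1,0,0,-40,0,0,0,1,0,0,-40,0,0,0,1,0,0,-40,0,0,0,1,0,0,-40,0,0,0,1,0,0,-40,0,0,0,1,0,0,-20,0,0,0]'
python3 -m inch '[1,-30,5,0,0,0,0,1,-40,2,0,0,0,0,1,-40,2,0,0,0,0,1,-40,2,0,0,0,0,1,-40,0,0,0,0,0,1,-40,0,0,0,0,0,1,-40,0,0,0,0,0,1,-40,0,0,0,0,0]'
python3 - <<'E'
from bot import *
gt([.4685,.2812,.25],94.2)
E
```

```text
t: 28.43
position: [0.5138, -0.3157, 0.3355]
tool_rot: [0.733, -0.681, 0.009, -0.004]
wrist_force: [0.7, -1.0, 0.2]
finger_gap: 0.433
grasp_force: 60.6
t: 29.1
position: [0.4784, -0.0048, 0.3283]
tool_rot: [0.732, -0.681, 0.004, -0.003]
wrist_force: [1.2, 0.6, -1.3]
finger_gap: 0.432
grasp_force: 60.5
shift [-286.1  -10.2   78.1] turn [-0.57 -0.04 -0.02] pos [ 0.4784 -0.0048  0.3283] F [ 1.2  0.6 -1.3] gap 36.7 gf 60.54620256414637 t 29.1
up 10mm = [  0.01  -0.1  -10.  ]
```

```bash
python3 -m inch '[1,-40,-1.4,0,0,0,0,1,-40,-1.4,0,0,0,0,1,-40,-1.4,0,0,0,0,1,-40,-1.4,10,0,0,0,1,-40,-1.4,30,-0.5,0,0,1,-40,-1.4,30,0,0,0,1,-38,-1.4,30,0,0,0,1,0,0,30,0,0,0]'
python3 -m inch '[1,0,0,10,0,0,0,1,0,0,0,0,0,0,1,0,0,0,0,0,0]'
python3 - <<'E'
from hand import *
gt([.4685,.2812,.056],94.2)
E
```

```text
t: 29.77
position: [0.4705, 0.258, 0.2116]
tool_rot: [0.734, -0.679, 0.0, -0.003]
wrist_force: [1.2, 0.5, -2.4]
finger_gap: 0.434
grasp_force: 60.6
t: 30.02
position: [0.4702, 0.2521, 0.2019]
tool_rot: [0.732, -0.681, 0.0, 0.001]
wrist_force: [0.4, 0.4, -0.6]
finger_gap: 0.432
grasp_force: 60.6
cap [62. 37.] 523 circle 622.2 138.8 8.8 ztop 0.0986 hue 62.0
cap [327. 210.] 1004 circle 470.3 229.2 12.0 ztop 0.0822 hue 66.0
cap in hand ((470.9905700683594, 252.39605712890625), 12.357220649719238) 0.22763481102653957 tcp [0.47073931 0.25241303 0.20276481]
plate 780 ((474.1964416503906, 202.99813842773438), (58.968753814697266, 6.332870006561279), 3.9241855144500732)
shift [-28.9   0.4 146.8] turn [-0.09  0.   -0.04] pos [0.4707 0.2524 0.2028] F [-0.1  0.4 -0.7] gap 36.9 gf 60.59779090981465 t 30.1
up 10mm = [ -0.    -0.02 -10.  ]
```

```bash
python3 -m inch '[1,-14.5,0.2,0,0,0,0,1,-14.5,0.2,15,0,0,0,1,0,0,25,0,0,0,1,0,0,20,0,0,0,1,0,0,0,0,0,0,1,0,0,0,0,0,0]'
python3 - <<'E'
from hand import *
gt([.4685,.2812,.056],94.2)
E
```

```text
t: 30.57
position: [0.4677, 0.2816, 0.1415]
tool_rot: [0.732, -0.681, 0.0, 0.001]
wrist_force: [0.1, 0.8, 0.4]
finger_gap: 0.435
grasp_force: 60.6
cap [327. 179.] 1839 circle 470.5 229.6 12.2 ztop 0.0822 hue 67.0
cap in hand ((468.5262451171875, 281.8247985839844), 12.418256759643555) 0.16719927136532042 tcp [0.46827771 0.28206147 0.14240267]
plate 1267 ((474.3961181640625, 203.1796417236328), (59.71357345581055, 5.420806407928467), 4.117366313934326)
shift [ 0.9 -0.1 86.4] turn [-0.07  0.   -0.01] pos [0.4683 0.2821 0.1424] F [-0.2  0.  -0.2] gap 36.3 gf 60.61883415619377 t 30.6
up 10mm = [ -0.    -0.01 -10.  ]
```

```bash
python3 -m inch '[1,0.6,0,25,0,0,0,1,0,0,25,0,0,0,1,0,0,20,0,0,0,1,0,0,10,0,0,0,1,0,0,4,0,0,0,1,0,0,2,0,0,0,1,0,0,0,0,0,0,1,0,0,0,0,0,0]'
python3 - <<'E'
from hand import *
gt([.4685,.2812,.056],94.2)
E
```

```text
t: 31.28
position: [0.468, 0.2815, 0.0568]
tool_rot: [0.733, -0.681, 0.0, -0.001]
wrist_force: [-2.0, -0.9, 5.9]
finger_gap: 0.434
grasp_force: 61.3
cap [330. 218.] 5784 circle 470.3 229.9 12.5 ztop 0.0822 hue 69.0
cap [324. 370.] 4780 circle 468.4 281.9 12.4 ztop 0.0824 hue 71.0
cap in hand ((469.2821044921875, 267.9345703125), 26.38425636291504) 0.08257291150287144 tcp [0.46797089 0.28148918 0.05676594]
plate 4282 ((474.33197021484375, 203.29168701171875), (60.24978256225586, 5.996757984161377), 4.10498571395874)
shift [ 0.3 -0.5  0.8] turn [-0.06  0.02  0.02] pos [0.468  0.2815 0.0568] F [-3.3 -0.5  6.8] gap 37.0 gf 61.54497082403395 t 31.3
up 10mm = [ -0.    -0.01 -10.  ]
```

```bash
python3 -m inch '[0.4,0,0,0,0,0,0,0.3,0,0,0,0,0,0,0.2,0,0,0,0,0,0,0.2,0,0,-10,0,0,0,0.2,0,0,-30,0,0,0,0.2,0,0,-40,0,0,0,0.2,0,0,-40,0,0,0,0.2,0,0,-40,0,0,0]'
python3 -m inch '[0.4,0,0,0,0,0,0,0.4,0,0,0,0,0,0]'
python3 - <<'E'
from bot import *
s,im,W=bottles('w11.png'); Z=W[...,2]
gt([.533,.333,.2],94.2)
y=W[...,1]; x=W[...,0]
m=(abs(y-.345)<.06)&(Z>.06)&(x>.552)&(x<.65)
P=W[m]; print('analyser',len(P)); 
for z in (.06,.07,.08,.09,.1,.11):
    q=P[abs(P[:,2]-z)<.005]; 
    if len(q): print(z,q[:,0].min(),np.percentile(q[:,0],5))
hsv=cv2.cvtColor(im,cv2.COLOR_BGR2HSV)
m=(Z>.07)&(Z<.115)&(x>.51)&(x<.551)&(y>.22)&(y<.43); P=W[m]
print('rod',len(P)); 
for yy in np.arange(.23,.43,.02):
    q=P[abs(P[:,1]-yy)<.008]
    if len(q)>5: print(yy.round(2),q[:,0].min().round(4),q[:,0].max().round(4),np.percentile(q[:,2],90).round(4))
E
```

```text
t: 32.0
position: [0.4671, 0.2806, 0.2169]
tool_rot: [0.733, -0.681, 0.0, 0.001]
wrist_force: [0.4, 0.7, -0.1]
finger_gap: 0.798
grasp_force: 0.0
t: 32.17
position: [0.4683, 0.282, 0.2182]
tool_rot: [0.733, -0.681, 0.0, -0.003]
wrist_force: [0.2, -0.2, -0.7]
finger_gap: 0.596
grasp_force: 0.0
cap [329. 163.] 929 circle 470.3 229.6 12.0 ztop 0.0823 hue 65.0
cap [328. 235.] 862 circle 466.4 282.3 12.2 ztop 0.0821 hue 66.0
shift [-47.  -69.3  15.9] turn [ 0.    0.04 -0.03] pos [0.4673 0.2811 0.2158] F [-0.6 -0.5 -1.4] gap 50.9 gf 0.0 t 32.2
up 10mm = [ -0.01   0.   -10.  ]
analyser 18697
0.06 0.5694861879165151 0.570650521520914
0.07 0.5704543196627232 0.572797667967427
0.08 0.5740917542024123 0.5771484624359796
0.09 0.5846578011124569 0.5892576448511999
0.1 0.6010518662222453 0.608476554691794
0.11 0.62204550458063 0.6290659330633177
rod 2402
0.23 0.5424 0.5503 0.0911
0.25 0.541 0.5486 0.0908
0.27 0.5394 0.5478 0.0909
0.29 0.535 0.5479 0.0933
0.31 0.5334 0.5474 0.0935
0.33 0.5319 0.5454 0.0934
0.35 0.5318 0.5443 0.0931
```

View pics/w11.png

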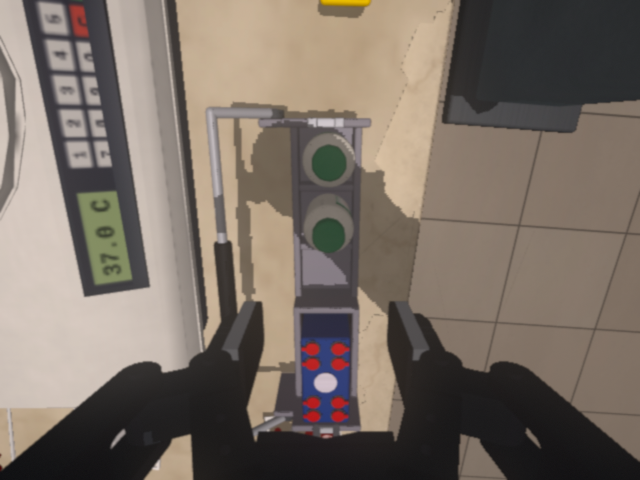

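Both bottles, at (329,163) and (328,235), and the block, at (325,380), are in the carrier. The bail sleeve is at (225,280), at x≈0.5386. Next I'll grip the sleeve and swing it.

```bash
python3 -m inch '[0.65,-16,-24,0,0,0,0,0.65,-16,-24,0,0,0,0,0.65,-16,-24,0,0,0,0,0.65,0,0,30,0,0,0,0.65,0,0,30,0,0,0,0.65,0,0,0,0,0,0,0.65,0,0,0,0,0,0]' 
python3 - <<'E'
from h import *
gt([.536,.333,.0885],94.2)
E
```

```text
t: 32.8
position: [0.5343, 0.3326, 0.1513]
tool_rot: [0.732, -0.681, 0.0, 0.005]
wrist_force: [0.5, 0.6, -0.1]
finger_gap: 0.348
grasp_force: 0.0
shift [-0.7 -2.2 62.8] turn [ 0.41 -0.39 -0.01] pos [0.5343 0.3326 0.1513] F [ 0.5  0.6 -0.1] gap 29.6 gf 0.0 t 32.8
up 10mm = [  0.07   0.07 -10.  ]
```

```bash
python3 -m inch '[0.65,0,-1,20,0,0,0,0.65,0,0,20,0,0,0,0.65,0,0,20,0,0,0,0.65,0,0,0,0,0,0]' 
python3 -m inch '[0.9,0,0,0,0,0,0,1,0,0,0,0,0,0,1,0,0,0,0,0,0]' 20
python3 - <<'E'
from h import *
gt([.5386,.333,.0885],94.2); s=ctrl.read_state(); e=s['position']-[.4649,.3284,0]; print('off fwd from closed',(e[0]*.9973+e[1]*.0729)*1000)
E
```

```text
t: 33.13
position: [0.5349, 0.3327, 0.0921]
tool_rot: [0.732, -0.681, -0.0, 0.004]
wrist_force: [-0.4, -0.3, -0.2]
finger_gap: 0.349
grasp_force: 0.0
t: 33.38
position: [0.5381, 0.3344, 0.0968]
tool_rot: [0.733, -0.681, 0.001, -0.001]
wrist_force: [3.2, -1.8, 1.9]
finger_gap: 0.137
grasp_force: 22.1
shift [ 1.4 -0.3  8.3] turn [-0.16  0.02  0.02] pos [0.5381 0.3344 0.0968] F [ 3.2 -1.8  1.9] gap 11.7 gf 22.148983776569366 t 33.4
up 10mm = [ -0.    -0.03 -10.  ]
off fwd from closed 73.47316881640506
```

```bash
python3 -m inch '[1,0,7,-7,0,0,0,1,0,8.2,-5.5,0,0,0,1,0,9.2,-3.8,0,0,0,1,0,9.8,-1.7,0,0,0]' 
python3 -c "
from h import *
gt([.5,.333,.105],94.2)"
python3 -m inch '[1,0,9.9,0.4,0,0,0,1,0,9.6,2.4,0,0,0,1,0,9,4.3,0,0,0,1,0,0,0,0,0,0]' 
python3 - <<'E'
from h import *
gt([.4649,.3284,.1],94.2)
im,d,K,R,t=snap('wrist','w12.png')
E
```

```text
t: 33.72
position: [0.5071, 0.3328, 0.1179]
tool_rot: [0.733, -0.68, 0.002, -0.005]
wrist_force: [7.7, -2.6, 8.4]
finger_gap: 0.139
grasp_force: 21.3
shift [-0.7  7.2 12.8] turn [-0.62  0.19  0.08] pos [0.5071 0.3328 0.1179] F [ 7.7 -2.6  8.4] gap 11.8 gf 21.324748992919922 t 33.7
up 10mm = [ -0.03  -0.11 -10.  ]
t: 34.05
position: [0.4745, 0.3311, 0.1084]
tool_rot: [0.733, -0.68, -0.0, -0.002]
wrist_force: [-0.4, 1.6, 7.3]
finger_gap: 0.138
grasp_force: 22.0
shift [2.  9.8 8.4] turn [-0.2   0.19  0.07] pos [0.4745 0.3311 0.1084] F [-0.4  1.6  7.3] gap 11.7 gf 21.990784406661987 t 34.0
up 10mm = [ -0.03  -0.04 -10.  ]
```

View pics/w12.png

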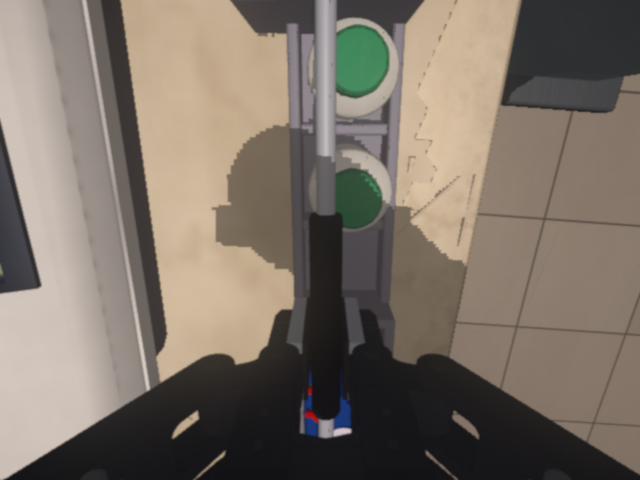

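The rod is in the grip and nearly over the middle. I'll finish the arc.

```bash
python3 -m inch '[1,0,6,4.5,0,0,0,1,0,3.5,4.5,0,0,0,1,0,0,1,0,0,0,1,0,0,0,0,0,0]' 
python3 -c "
from h import *
gt([.4649,.3284,.1],94.2)"
```

```text
t: 34.43
position: [0.465, 0.3304, 0.0984]
tool_rot: [0.733, -0.68, -0.0, -0.001]
wrist_force: [-2.3, 0.5, 9.9]
finger_gap: 0.137
grasp_force: 23.0
shift [ 2.   0.3 -1.6] turn [-0.08  0.1   0.07] pos [0.465  0.3304 0.0984] F [-2.3  0.5  9.9] gap 11.7 gf 22.962205410003662 t 34.4
up 10mm = [ -0.02  -0.01 -10.  ]
```

```bash
python3 -m inch '[0.7,0,0,0,0,0,0,0.65,0,0,0,0,0,0,0.65,0,0,-20,0,0,0,0.65,0,0,-25,0,0,0,1,0,0,0,0,0,0,1,0,0,0,0,0,0,1,0,0,0,0,0,0]' 
python3 -m inch '[1,0,0,15,0,0,0,1,0,0,10,0,0,0,1,0,0,4,0,0,0,1,0,0,2,0,0,0,1,0,0,0,0,0,0]'
python3 -c "
from h import *
gt([.4649,.3284,.11],94.2)"
```

```text
t: 35.02
position: [0.4639, 0.3283, 0.1398]
tool_rot: [0.732, -0.681, -0.0, 0.002]
wrist_force: [0.3, -0.1, -0.2]
finger_gap: -0.002
grasp_force: 0.0
t: 35.43
position: [0.4636, 0.3278, 0.1111]
tool_rot: [0.733, -0.68, 0.001, 0.003]
wrist_force: [-6.9, -3.2, 17.9]
finger_gap: -0.001
grasp_force: 9.0
shift [-0.5 -1.4  1.1] turn [ 0.21 -0.27  0.06] pos [0.4636 0.3278 0.1111] F [-6.9 -3.2 17.9] gap -0.1 gf 8.952701278030872 t 35.4
up 10mm = [  0.05   0.04 -10.  ]
```

```bash
python3 -m inch '[1,0,0,-20,0,0,0,1,0,0,-40,0,0,0,1,0,0,-40,0,0,0,1,0,0,-40,0,0,0,1,0,0,0,0,0,0,1,0,0,0,0,0,0]' 
python3 - <<'E'
from bot import *
s,im,W=bottles('w13.png'); Z=W[...,2]; q=W[...,:2]-[.4649,.3284]
cx=q[...,0]*.9973+q[...,1]*.0729; cy=-q[...,0]*.0729+q[...,1]*.9973
for a in(-35,0,20):
    m=(abs(cy-a/1000)<.01)&(Z>.085)&(Z<.13)&(abs(cx)<.05); print(a,m.sum(),np.median(cx[m]),np.percentile(Z[m],90) if m.any() else None)
hsv=cv2.cvtColor(im,cv2.COLOR_BGR2HSV); m=(abs(Z-.082)<.004)&(abs(cx)<.035)&(cy>.025)&(cy<.121); r=rect(np.stack([cx[m],cy[m]],1)); print('block in carrier',r)
E
```

```text
t: 35.93
position: [0.4651, 0.3295, 0.251]
tool_rot: [0.732, -0.681, -0.0, -0.001]
wrist_force: [-0.9, 0.3, -0.5]
finger_gap: 0.002
grasp_force: 0.0
cap [336.  93.] 353 circle 467.0 229.9 11.3 ztop 0.0824 hue 69.0
cap [317.  94.] 180 circle 476.9 230.6 9.3 ztop 0.0823 hue 68.0
cap [336. 165.] 243 circle 462.6 281.3 10.8 ztop 0.0823 hue 65.0
cap [317. 164.] 120 circle 474.3 281.7 8.1 ztop 0.082 hue 65.0
-35 454 -0.00023989679567599218 0.09627241680764424
0 417 -0.00022643636507629772 0.09631206058866819
20 388 -0.00021495397379778247 0.09636773389881319
block in carrier ((0.6126995086669922, 56.641510009765625), (39.70759963989258, 40.09348678588867), 1.040827989578247)
```

View pics/w13.png

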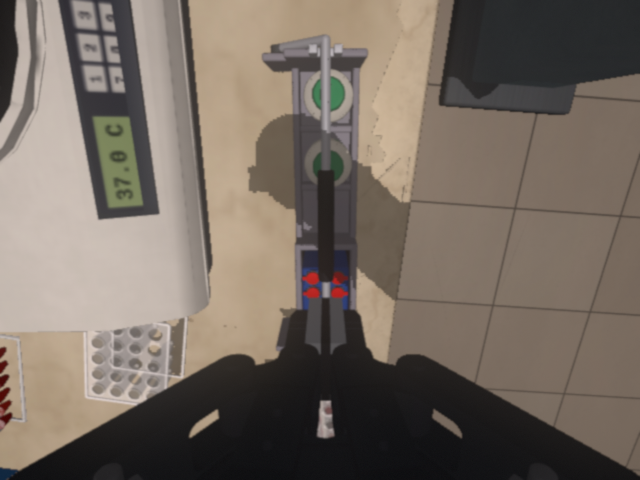

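The bail rod lies centred and down in its catches, with its top at about 98 mm. Both bottles and the block sit beneath it, and the hand is clear.

```bash
python3 -c "
from bench import ctrl
print(ctrl.finish_job())"
```

```text
the job is handed in; nothing more can be done
None
```

I handed the job in at about 36 s: clamp open, pedal down, block in the long bay, both bottles present packed upright in wells, and the bail down in its catches; no verdict came back.

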